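# Put the fired lids on their clay boxes

## Robot

A 6-joint arm with a two-finger parallel gripper is mounted at the origin on the work surface. World frame = base frame: x ahead of the robot, y to its left, z up, the work surface at z = 0. Lengths are in mm, angles in rad, forces in N, time in s.
With the tool pointing down it reaches from about 250 to 775 mm from the base axis. Payload 4 kg.
Tool frame: the origin (TCP) lies on the centre line of the jaws, within the pads' length; the fingertips stand 14 mm ahead of it and the grasp point (between the pads) lies 5 mm behind it; z points along the fingers, y is the direction in which the jaws open and shut (so a half turn about z gives the same grasp; the last joint's range is limited). The gripper opens to 85 mm and grips with 20 to 120 N. Pads are 22 mm wide; open, the fingers measure 114 mm over their backs; the gripper's body (76 mm by 85 mm) begins 54 mm behind the grasp point. The pads swing forward as they close: fully open they stand 13 mm farther back than shut.
Start: joints at [1.027, 0.087, 1.371, -0, 1.684, -0.103], TCP at [234.675, 497.437, 245.341] pointing down, gripper open.
Joint ranges: [-3.1, 3.1], [-0.76, 2.03], [0.27, 2.55], [-1.08, 4.22], [0.17, 2.65], [-2.57, 2.57]. Speed limits (rad/s): [2.79, 2.79, 3.14, 3.14, 3.14, 3.14].

## Interface

Orientations are given as a 3x3 rotation matrix whose columns are the frame's x, y, z axes.
In Python, from rig import env gives the robot as it stands. The module is installed in compiled form; this text tells all that it offers.
- The arm moves only by the tool send_rows, never from a script. Its argument "increments" is one flat list of numbers, 6 for each row, row after row: the shift along the tool's x, y, z in units of 30 mm (1.0 is 30 mm), then the turn, a rotation vector about the tool's x, y, z in units of 5 degrees (1.0 is 5 degrees). In form: [x, y, z, wx, wy, wz, x, y, z, wx, wy, wz, ...]. A call has 1 to 12 rows; each row shifts and turns the commanded pose from where the row before left it, along the tool's axes as they then stand; what a row does not reach is not made up. A row lasts 1/10 s, in which the tool goes at most 50 mm and 8.59 degrees, less where a joint would pass 70% of its speed; a pose out of reach is approached as far as the arm can. A call is refused whole if a number of a shift passes 1 or a number of a turn 1, either way. A call with a gripper value outside its range is refused whole. "hand" is the opening in per cent of the stroke, from 0 (shut) to 100 (fully open), set as the call begins (left out, the last holds). The fingers move at their own pace and stop on an object; the grip force is fixed at half the most. Time passes only in rows, so rows that do not move let the fingers close. It gives the time, the measured TCP pose, the force and the opening at its end, in the units of the state.
- env.state(): the state, without advancing time (a new reading comes with each control period).
- env.get_image(name): name is "scene" or "top" or "wrist"; returns a dict with "pixels" (400x640x3 uint8, red, green, blue), "z_map" (400x640 float32, mm along the optical axis (not along the pixel's ray), 0 where there is no reading), "fovy" (degrees; the focal length in pixels is half the picture's height over the tangent of half this angle, whatever the lens; pixels are square), "cx", "cy" (the principal point, pixels), "R" (3x3) and "t" (3): a world point X has camera coordinates R X + t. Camera axes: x right, y down, z forward; pixel columns grow to the right and rows downward; lengths in mm; the calibration is good to about 2 mm. A picture is of the moment at which its call begins.
- env.sign_off(): hands the job in, once; it reports no verdict.
The state is a dict: "time_s": time; "joint_pos": joint angles; "qd": joint speeds; "joint_torque": joint torques, N m; "position": TCP position; "tcp_rot": TCP orientation; "contact_force": force on the tool from outside, world axes, zero at the start; "ft_torque": the same for the moment, N m; "opening": finger opening in mm.
Only numpy, scipy, OpenCV 4.12 (cv2) and the standard library are available. Lean on these libraries where they do the work, as an engineer would, in place of code of your own. Each camera call takes 0.05 s, during which the arm holds its last target.

## Task

Put each of the four fired-clay lids on the box of its own shape and colour, so that all four boxes are closed, each lid lying flat on the rim all round with its edges in line with its box's. Set the lids down gently rather than dropping them, leave the boxes where they stand, and do not knock over or push away the two small white kiln props standing among them.

Things in the scene. Friction and masses are not known exactly. Their poses are not given: they have to be found in the camera images.
- lid_round_grip (a point): Loose fired-clay lid, 0.17 kg: red terracotta, round, 94 mm across. Plate 8 mm thick; on it an upright tab handle (36 mm along the lid's x, 16 along y, 34 high); under it a pad of the same shape, 6 mm deep, 13 mm in from the edge, on which it lies. Point: centre of the handle, 17 mm above the plate's top, 25 above its underside (which rests on the box's rim), 31 above the pad's underside.
- lid_square_grip (a point): Loose fired-clay lid, 0.17 kg: dark chocolate brown, square, 80 x 80 mm. Plate 8 mm thick; on it an upright tab handle (36 mm along the lid's x, 16 along y, 34 high); under it a pad of the same shape, 6 mm deep, 13 mm in from the edge, on which it lies. Point: centre of the handle, 17 mm above the plate's top, 25 above its underside (which rests on the box's rim), 31 above the pad's underside.
- lid_oblong_grip (a point): Loose fired-clay lid, 0.17 kg: cream white, oblong, 104 mm along its own x by 64 mm along y. Plate 8 mm thick; on it an upright tab handle (36 mm along the lid's x, 16 along y, 34 high); under it a pad of the same shape, 6 mm deep, 13 mm in from the edge, on which it lies. Point: centre of the handle, 17 mm above the plate's top, 25 above its underside (which rests on the box's rim), 31 above the pad's underside.
- lid_hex_grip (a point): Loose fired-clay lid, 0.17 kg: slate blue-grey, hexagon, 84 mm across flats, two flats facing its own +-x. Plate 8 mm thick; on it an upright tab handle (36 mm along the lid's x, 16 along y, 34 high); under it a pad of the same shape, 6 mm deep, 13 mm in from the edge, on which it lies. Point: centre of the handle, 17 mm above the plate's top, 25 above its underside (which rests on the box's rim), 31 above the pad's underside.
- box_round_rim (a point): Open fired-clay box, loose, 0.45 kg: red terracotta, round, 94 mm across, 50 mm high, walls 6 mm thick. The lid's pad drops inside with 7 mm of play all round. The point is the centre of the mouth, level with the rim; z is up. Same axes as its lid: any turn is right.
- box_square_rim (a point): Open fired-clay box, loose, 0.45 kg: dark chocolate brown, square, 80 x 80 mm, 44 mm high, walls 6 mm thick. The lid's pad drops inside with 7 mm of play all round. The point is the centre of the mouth, level with the rim; z is up. Same axes as its lid: every quarter turn is right.
- box_oblong_rim (a point): Open fired-clay box, loose, 0.45 kg: cream white, oblong, 104 mm along its own x by 64 mm along y, 40 mm high, walls 6 mm thick. The lid's pad drops inside with 7 mm of play all round. The point is the centre of the mouth, level with the rim; z is up. Same axes as its lid: a half turn is right too.
- box_hex_rim (a point): Open fired-clay box, loose, 0.45 kg: slate blue-grey, hexagon, 84 mm across flats, two flats facing its own +-x, 48 mm high, walls 6 mm thick. The lid's pad drops inside with 7 mm of play all round. The point is the centre of the mouth, level with the rim; z is up. Same axes as its lid: every sixth of a turn is right.
- prop_a: Small loose white ceramic kiln prop, an upright cylinder 24 mm across and 32 mm high, standing among the lids and boxes; not to be knocked over. Origin at the centre of its underside.
- prop_b: Small loose white ceramic kiln prop, an upright cylinder 24 mm across and 32 mm high, standing among the lids and boxes; not to be knocked over. Origin at the centre of its underside.
Things that resemble listed ones, but are neither listed nor needed, are in the scene too. What is shaped like the part that bears box_round_rim but green is not meant.

How it is judged (in metres and radians):
At the end, for the whole second after the job is handed in: Every lid is on its own box: centres within 12 mm sideways, lying flat on the rim (within 3.5 mm in height, lid and box upright within 3.4 degrees), edges in line within 11 degrees (any equivalent turn of the shape counts; the round one may be turned anyhow), released and at rest (horizontal distance between lid_round_grip and box_round_rim below 0.012 m and z of lid_round_grip in the frame of box_round_rim between 0.021 and 0.0285 m and angle between each of lid_round_grip, box_round_rim, lid_square_grip, box_square_rim, lid_oblong_grip, box_oblong_rim, lid_hex_grip, box_hex_rim's own z axis and vertical below 0.06 rad and linear speed of each of lid_round, lid_square, lid_oblong, lid_hex below 0.02 m/s and horizontal distance between lid_square_grip and box_square_rim below 0.012 m and z of lid_square_grip in the frame of box_square_rim between 0.021 and 0.0285 m and (angle between the x axis of lid_square_grip and the x axis of box_square_rim, either way round below 0.2 rad or angle between the x axis of lid_square_grip and the y axis of box_square_rim, either way round below 0.2 rad) and horizontal distance between lid_oblong_grip and box_oblong_rim below 0.012 m and z of lid_oblong_grip in the frame of box_oblong_rim between 0.021 and 0.0285 m and angle between the x axis of lid_oblong_grip and the x axis of box_oblong_rim, either way round below 0.2 rad and horizontal distance between lid_hex_grip and box_hex_rim below 0.012 m and z of lid_hex_grip in the frame of box_hex_rim between 0.021 and 0.0285 m and (angle between the x axis of lid_hex_grip and the x axis of box_hex_rim, either way round below 0.2 rad or angle between the x axis of lid_hex_grip and the x axis of box_hex_rim, either way round between 0.847 and 1.247 rad)); the robot touches nothing.
It fails at once if a box is shifted more than 30 mm (distance of any of box_round_rim, box_square_rim, box_oblong_rim, box_hex_rim from where it was at the start of the episode above 0.03 m).
It fails at once if a lid is dropped (it falls free of the fingers faster than 0.6 m/s, a drop of about 2 cm) ((contact force between lid_round and the fingers below 0.2 N and linear speed of lid_round above 0.6 m/s) or (contact force between lid_square and the fingers below 0.2 N and linear speed of lid_square above 0.6 m/s) or (contact force between lid_oblong and the fingers below 0.2 N and linear speed of lid_oblong above 0.6 m/s) or (contact force between lid_hex and the fingers below 0.2 N and linear speed of lid_hex above 0.6 m/s)).
It fails at once if a kiln prop is knocked over or pushed more than 40 mm ((angle between prop_a's own z axis and vertical above 0.5 rad or distance of prop_a from where it was at the start of the episode above 0.04 m) or (angle between prop_b's own z axis and vertical above 0.5 rad or distance of prop_b from where it was at the start of the episode above 0.04 m)).
It also fails if it takes over 120 s, if anything falls off the work surface, if the arm or the gripper's body presses on something with over 40 N, if the wrist force passes 120 N, or if a joint passes its speed limit or range.

## Working session

There is one attempt and no reset: what is moved stays moved. The work goes in short steps, Python scripts to look and compute and a tool call to move; the robot and the scene stay as the last step left them, time stands still between calls to the robot, and variables do not carry over. Pictures are saved under pics/ and viewed, and the job is handed in when it is done.

Besides the shell and the picture viewer there is one more tool, called after ">>>" by a JSON object that holds its "name" and its "arguments". send_rows: Moves the arm, as the interface text tells. Its arguments: {"type":"object","properties":{"increments":{"type":"array","items":{"type":"number"}},"hand":{"type":"number"}},"required":["increments"]}

```bash
ls; mkdir -p pics; python3 - <<'E'
from rig import env
import cv2
s=env.state(); print({k:(v.tolist() if hasattr(v,'tolist') else v) for k,v in s.items()})
for n in ["scene","top","wrist"]:
    d=env.get_image(n); cv2.imwrite(f"pics/{n}0.png",d["pixels"][:,:,::-1]); print(n,d["fovy"],d["cx"],d["cy"],d["R"],d["t"])
E
```

```text
pics
{'time_s': 0.0, 'joint_pos': [1.0269102426238375, 0.0880070962959856, 1.372311075605996, -4.563255879334113e-06, 1.6835619596299707, -0.10307001365406523], 'qd': [-0.0006615724207144775, 0.000973927619078297, -0.0014193027883609712, -0.0006528236802963565, 9.233432142474832e-05, 0.0003875881704918059], 'joint_torque': [-0.0005667359437211417, -35.18526792526245, -31.32768988609314, -0.00032898388781177346, 0.010709306225180626, -5.557026838687307e-06], 'position': [234.41936737141648, 497.02322293714667, 244.08177087854642], 'tcp_rot': [[-0.9044034122937195, 0.4266767815121473, -0.0011798092692400293], [0.42667835021669354, 0.9044013184640424, -0.0019597491835416678], [0.00023084158443215943, -0.0022758029214045945, -0.9999973837131904]], 'contact_force': [-0.7867445275781357, 0.057559450003382424, 0.19415288453695523], 'ft_torque': [0.062353105468660325, -0.03484006949495826, -0.0033691715195320404], 'opening': 85.11723074976611}
scene 57.82965682488617 317.28284698361654 197.85835958507295 [[ 0.51446779  0.85713969  0.02518834]
 [ 0.5171214  -0.28668443 -0.80647225]
 [-0.68403827  0.42792943 -0.59073518]] [-367.84509544 -153.09771987 1295.84715491]
top 53.16357455733694 323.5222170181018 198.73962226877907 [[-0.0051604  -0.9995383   0.02994271]
 [-0.99330902  0.00166901 -0.11547474]
 [ 0.11537145 -0.03033826 -0.99285901]] [ 115.2418788   498.39384424 1265.50830741]
wrist 70.53942538411097 321.6152897633301 198.38418698463525 [[ 0.42659341  0.90444144 -0.00193699]
 [ 0.87003433 -0.40977779  0.27408471]
 [ 0.24709983 -0.11860798 -0.9617036 ]] [-548.90507247  -35.97859822  378.3239725 ]
```

View pics/scene0.png

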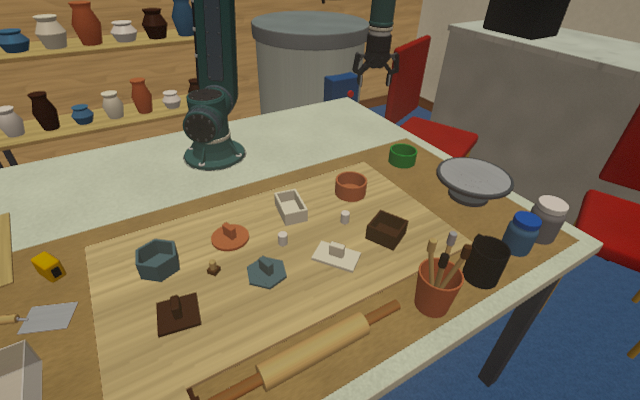

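View pics/top0.png

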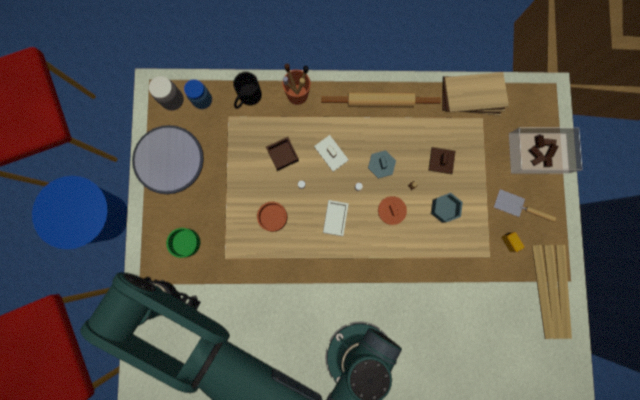

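View pics/wrist0.png

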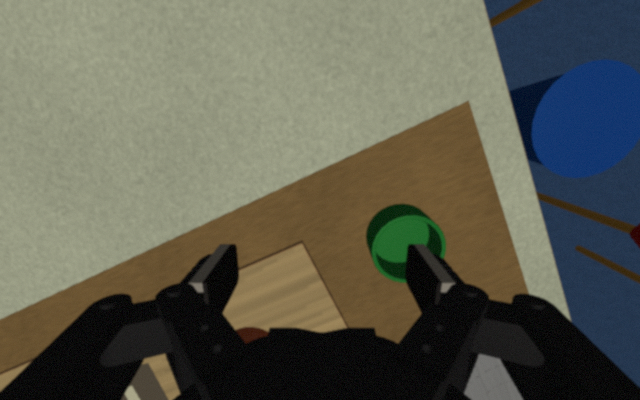

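```bash
cat > h.py <<'E'
from rig import env
import numpy as np, cv2
def cloud(d):
    f=200/np.tan(np.radians(d["fovy"]/2)); z=d["z_map"].astype(float)
    v,u=np.mgrid[:400,:640]
    P=np.stack([(u-d["cx"])/f*z,(v-d["cy"])/f*z,z],-1)
    W=(P-d["t"])@d["R"]
    W[z==0]=np.nan
    return W
def proj(d,X):
    f=200/np.tan(np.radians(d["fovy"]/2)); c=np.asarray(X)@d["R"].T+d["t"]
    return c[...,:2]/c[...,2:]*f+[d["cx"],d["cy"]]
E
python3 - <<'E'
from h import *
for n in ["top","scene"]:
    d=env.get_image(n); W=cloud(d)
    m=np.isfinite(W[...,0])&(W[...,0]>230)&(W[...,0]<720)&(abs(W[...,1])<400)
    z=W[...,2]; t=m&(z>5)&(z<120)
    print(n,'table z',np.median(z[m]),np.percentile(z[m],[1,5,25,75,95,99]))
    g=(m&(z>4)&(z<150)).astype(np.uint8)
    k,l,st,c=cv2.connectedComponentsWithStats(g)
    for i in range(1,k):
        if st[i,4]>15:
            p=W[l==i]; col=d["pixels"][l==i].mean(0)
            print(st[i,4],c[i].round(),p.mean(0).round(1),'min',p.min(0).round(),'max',p.max(0).round(),col.round())
    img=d["pixels"][:,:,::-1]
    np.save(n+'W.npy',W)
    if n=='top': cv2.imwrite('pics/topc.png',cv2.resize(img[105:265,220:500],None,fx=2.8,fy=2.8,interpolation=cv2.INTER_CUBIC))
    else: cv2.imwrite('pics/scenec.png',cv2.resize(img[140:345,90:430],None,fx=2.3,fy=2.3,interpolation=cv2.INTER_CUBIC))
E
```

```text
top table z 11.786510447000937 [-3.01916616 -0.24068323  8.75553089 14.61823023 29.21868588 61.08703956]
30053 [356. 196.] [509.9   3.8  15.2] min [ 291. -400.    4.] max [720. 400.  68.] [148. 127.  91.]
scene table z 14.899700816069146 [ 2.62447518  4.54786759 13.67137469 16.85114848 49.95089461 62.2204514 ]
39334 [248. 259.] [540.2 -72.1  19.3] min [ 230. -400.    4.] max [720. 400.  67.] [154. 134.  94.]
22 [136. 221.] [ 256.4 -301.2    4.6] min [ 238. -309.    4.] max [ 279. -289.    6.] [141. 115.  72.]
17 [101. 228.] [ 245.  -387.9    4.6] min [ 230. -393.    4.] max [ 259. -378.    6.] [147. 125.  83.]
17 [103. 237.] [ 283.5 -385.2    4.6] min [ 269. -391.    4.] max [ 294. -377.    5.] [144. 117.  72.]
```

View pics/topc.png

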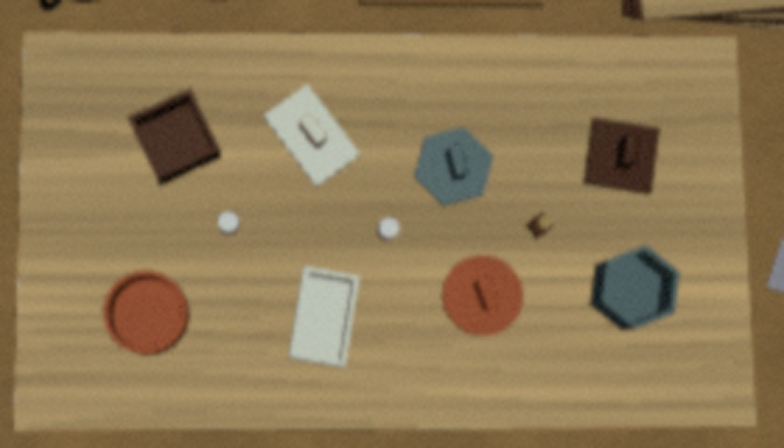

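View pics/scenec.png

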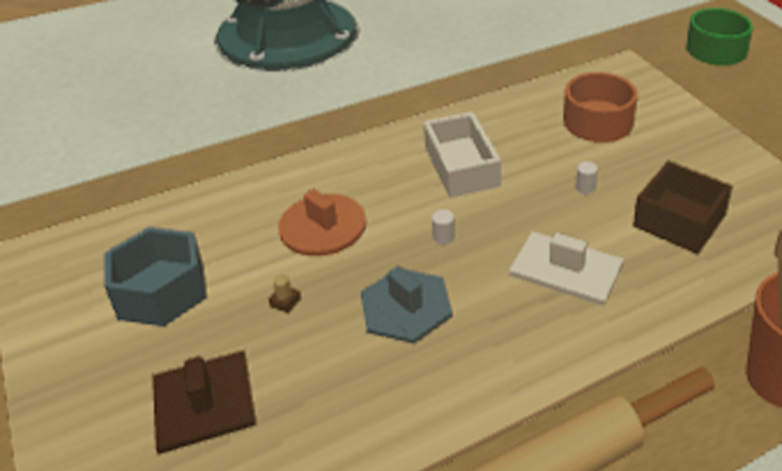

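```bash
cat > fit.py <<'E'
from h import *
from scipy.optimize import minimize
ZB=13.0
def circ(n=48): a=np.arange(n)*2*np.pi/n; return np.c_[np.cos(a),np.sin(a)]*47
def rect(a,b): return np.array([[a,b],[-a,b],[-a,-b],[a,-b]])/2.
def hexa(): a=np.radians(30+60*np.arange(6)); return np.c_[np.cos(a),np.sin(a)]*84/np.sqrt(3)
SH={'round':circ(),'square':rect(80,80),'oblong':rect(104,64),'hex':hexa()}
HT={'round':50,'square':44,'oblong':40,'hex':48}
def mask(d,col):
    p=cv2.GaussianBlur(d["pixels"],(0,0),0.6).astype(int); R,G,B=p[...,0],p[...,1],p[...,2]; V=p.max(-1); r=R/(B+1.)
    if col=='round': m=(R-G>50)&(G<110)&(R>1.9*G)
    if col=='square': m=(V<100)&(R>=B)
    if col=='oblong': m=(p.min(-1)>90)&(r<1.35)
    if col=='hex': m=(B>=R-2)&(V<140)
    return m.astype(np.uint8)
def prism(poly,z0,z1,x,y,a):
    c,s=np.cos(a),np.sin(a); q=poly@np.array([[c,s],[-s,c]])+[x,y]
    return np.vstack([np.c_[q,np.full(len(q),z0)],np.c_[q,np.full(len(q),z1)]])
S=8
def render(d,parts,roi):
    x0,y0,x1,y1=roi; im=np.zeros(((y1-y0)*4,(x1-x0)*4),np.uint8)
    for P in parts:
        q=(proj(d,P)-[x0,y0]+0.5)*4-0.5
        h=cv2.convexHull(np.round(q*16).astype(np.int32)); cv2.fillConvexPoly(im,h,255,shift=4,lineType=cv2.LINE_AA)
    return cv2.resize(im,None,fx=.25,fy=.25,interpolation=cv2.INTER_AREA)/255.
def parts(kind,shape,p,zb):
    x,y,a=p
    if kind=='box': return [prism(SH[shape],zb,zb+HT[shape],x,y,a)]
    if kind=='lidonbox': zb=zb+HT[shape]-6
    return [prism(SH[shape],zb+6,zb+14,x,y,a),prism(rect(36,16),zb+14,zb+48,x,y,a)]
def fit(ds,kind,shape,x,y,yaws,zb=ZB,masks=None):
    rois=[];ms=[]
    for d in ds:
        c=proj(d,np.array([x,y,zb+20])); w=int(75*500/ (np.array([x,y,zb])@d["R"].T+d["t"])[2])+8
        c=c.astype(int); roi=(max(c[0]-w,0),max(c[1]-w,0),min(c[0]+w,640),min(c[1]+w,400)); rois.append(roi)
        m=mask(d,shape)[roi[1]:roi[3],roi[0]:roi[2]]
        m=cv2.morphologyEx(m,cv2.MORPH_CLOSE,np.ones((3,3),np.uint8))
        k,l,st,cc=cv2.connectedComponentsWithStats(m)
        sel=[i for i in range(1,k) if st[i,4]>60]; 
        i=min(sel,key=lambda i:np.hypot(*(cc[i]-[c[0]-roi[0],c[1]-roi[1]])))
        m=(l==i).astype(np.uint8)
        h,_=cv2.findContours(m,cv2.RETR_EXTERNAL,cv2.CHAIN_APPROX_NONE); cv2.drawContours(m,h,-1,1,-1)
        ms.append(m)
    def cost(p):
        e=0
        for d,r,m in zip(ds,rois,ms):
            R=render(d,parts(kind,shape,(p[0],p[1],p[2]/40),zb),r); e+=np.abs(R-m).sum()/m.sum()
        return e/len(ds)
    best=None
    for a in yaws:
        st=np.array([x,y,a*40.])
        sx=np.array([st,st+[8,0,0],st+[0,8,0],st+[0,0,8]])
        r=minimize(cost,st,method='Nelder-Mead',options=dict(initial_simplex=sx,xatol=.05,fatol=1e-5))
        if best is None or r.fun<best.fun: best=r
    return best.x[0],best.x[1],best.x[2]/40,best.fun
E
python3 - <<'E'
from fit import *
d={n:env.get_image(n) for n in ["top","scene"]}
print('campos top',-d['top']['R'].T@d['top']['t'])
for n in d:
    W=cloud(d[n]); m=(W[...,0]>310)&(W[...,0]<640)&(abs(W[...,1])<280)
    r=d[n]['pixels'].astype(int); m&=(r[...,0]-r[...,2]>40)&(r.max(-1)>140)&(r[...,1]>110)
    print(n,m.sum(),np.median(W[m][:,2]), np.linalg.lstsq(np.c_[W[m][:,:2],np.ones(m.sum())],W[m][:,2],rcond=None)[0])
# approximate positions from top crop pixels (crop scale 2.8, origin 220,105)
C={('box','square'):(175,137),('lid','oblong'):(312,133),('lid','hex'):(455,166),('lid','square'):(622,156),('box','round'):(147,312),('box','oblong'):(324,317),('lid','round'):(483,295),('box','hex'):(635,288),('prop','a'):(228,222),('prop','b'):(389,228),('junk','c'):(540,225)}
dd=d['top'];f=200/np.tan(np.radians(dd["fovy"]/2)); c=-dd['R'].T@dd['t']
for k,(u,v) in C.items():
    u=220+u/2.8;v=105+v/2.8
    ray=dd['R'].T@np.array([(u-dd['cx'])/f,(v-dd['cy'])/f,1]); z=ZB+30; X=c+ray*(z-c[2])/ray[2]
    print(k,X[:2].round())
    if k[1] in SH:
        ya=np.radians({'square':[0,30,60],'oblong':[0,30,60,90,120,150],'hex':[0,20,40],'round':[0,30,60,90,120,150]}[k[1]])
        if k[0]=='lid': ya=np.radians(range(0,180,30))
        for n in [['top'],['scene'],['top','scene']]:
            r=fit([d[i] for i in n],*k,X[0],X[1],ya); print('   ',n,np.round(r[:2],1),np.degrees(r[2]).round(1),round(r[3],3))
E
```

```text
campos top [ 349.65026952  152.75015987 1310.57257274]
top 13236 11.874540819558918 [2.85494482e-04 1.55174873e-03 1.17719416e+01]
scene 13076 14.84477640383505 [-8.93762668e-04  3.03517099e-03  1.56811025e+01]
('box', 'square') [643. 246.]
    ['top'] [644.6 247.6] 25.3 0.091
    ['scene'] [646.2 249.5] 27.4 0.062
    ['top', 'scene'] [645.5 248.4] 26.0 0.083
('lid', 'oblong') [648.  88.]
    ['top'] [651.4  88.3] 36.5 0.059
    ['scene'] [650.9  90.3] 36.4 0.07
    ['top', 'scene'] [651.5  89.1] 36.5 0.07
('lid', 'hex') [609. -78.]
    ['top'] [615.4 -78.9] 13.3 0.156
    ['scene'] [612.9 -76.7] 73.1 0.14
    ['top', 'scene'] [612.9 -76.9] 73.2 0.148
('lid', 'square') [ 621. -273.]
    ['top'] [ 627.  -277.4] -9.5 0.082
    ['scene'] [ 629.  -278.1] 80.6 0.065
    ['top', 'scene'] [ 628. -278.] 80.8 0.079
('box', 'round') [441. 276.]Traceback (most recent call last):
  File "<stdin>", line 19, in <module>
  File "fit.py", line 40, in fit
    i=min(sel,key=lambda i:np.hypot(*(cc[i]-[c[0]-roi[0],c[1]-roi[1]])))
ValueError: min() iterable argument is empty
```

```bash
python3 - <<'E'
from fit import *
d={n:env.get_image(n) for n in ["top","scene"]}
p=d['top']['pixels'];s=d['scene']['pixels']
pt=lambda a:(220+int(a[0]/2.8),105+int(a[1]/2.8))
for a in [(147,320),(460,300),(455,140),(600,290),(635,300),(660,260),(600,400)]: u,v=pt(a);print('top',a,p[v,u])
for a in [(600,110),(600,85),(330,240),(405,315),(150,240),(130,290),(180,290)]: u,v=90+int(a[0]/2.3),140+int(a[1]/2.3);print('sc',a,s[v,u])
E
```

```text
top (147, 320) [142  74  49]
top (460, 300) [147  80  54]
top (455, 140) [ 84 102 101]
top (600, 290) [27 41 40]
top (635, 300) [77 96 94]
top (660, 260) [79 92 89]
top (600, 400) [168 145 100]
sc (600, 110) [166 104  64]
sc (600, 85) [120  73  47]
sc (330, 240) [163  99  61]
sc (405, 315) [ 87 103  99]
sc (150, 240) [59 65 59]
sc (130, 290) [66 76 74]
sc (180, 290) [59 64 59]
```

```bash
sed -i "s/if col=='round': m=.*/if col=='round': m=(R>1.45*G)\&(R>60)/; s/if col=='hex': m=.*/if col=='hex': m=(B>R-8)\&(V<140)\&(G>=R)/" fit.py
cat > all.py <<'E'
from fit import *
d={n:env.get_image(n) for n in ["top","scene"]}
C={('box','square'):(645,248),('lid','oblong'):(651,89),('lid','hex'):(613,-77),('lid','square'):(628,-278),('box','round'):(441,276),('box','oblong'):(440,70),('lid','round'):(460,-110),('box','hex'):(475,-290)}
ims={n:cv2.resize(d[n]['pixels'][:,:,::-1],None,fx=3,fy=3,interpolation=cv2.INTER_CUBIC) for n in d}
for k,X in C.items():
        ya=np.radians({'square':[0,30,60],'oblong':[0,30,60,90,120,150],'hex':[0,20,40],'round':[0]}[k[1]])
        if k[0]=='lid': ya=np.radians(range(0,180,30))
        for n in [['top'],['scene'],['top','scene']]:
            r=fit([d[i] for i in n],*k,X[0],X[1],ya); print(k,n,np.round(r[:2],1),np.degrees(r[2]).round(1),round(r[3],3))
        for n in d:
            for P in parts(*k,r[:3],ZB):
                h=cv2.convexHull(np.float32(proj(d[n],P))); cv2.polylines(ims[n],[np.round((h+.5)*3-.5).astype(np.int32)],True,(0,255,0) if k[0]=='lid' else (255,0,255),1)
cv2.imwrite('pics/ft.png',ims['top'][315:795,660:1460]); cv2.imwrite('pics/fs.png',cv2.resize(ims['scene'][420:1035,290:1290],None,fx=.8,fy=.8))
E
python3 all.py
```

```text
('box', 'square') ['top'] [644.8 247.6] 25.0 0.091
('box', 'square') ['scene'] [646.  249.5] 27.6 0.063
('box', 'square') ['top', 'scene'] [645.5 248.4] 26.0 0.083
('lid', 'oblong') ['top'] [651.3  88.4] 36.6 0.059
('lid', 'oblong') ['scene'] [650.7  90.3] 36.3 0.071
('lid', 'oblong') ['top', 'scene'] [651.4  89.3] 36.4 0.07
('lid', 'hex') ['top'] [614.3 -78.4] 14.2 0.133
('lid', 'hex') ['scene'] [613.5 -77.2] 73.6 0.109
('lid', 'hex') ['top', 'scene'] [613.6 -77.3] 73.5 0.122
('lid', 'square') ['top'] [ 626.6 -277.4] -9.0 0.086
('lid', 'square') ['scene'] [ 629. -278.] 80.6 0.066
('lid', 'square') ['top', 'scene'] [ 628.1 -277.8] 80.9 0.08
('box', 'round') ['top'] [441.4 277.7] -3.8 0.087
('box', 'round') ['scene'] [439.  281.2] -0.1 0.12
('box', 'round') ['top', 'scene'] [441.1 278. ] 7.3 0.107
('box', 'oblong') ['top'] [436.7  76.8] 170.2 0.046
('box', 'oblong') ['scene'] [434.5  79.5] 167.4 0.119
('box', 'oblong') ['top', 'scene'] [436.3  77.6] -10.8 0.097
('lid', 'round') ['top'] [ 462.  -108.7] -1.2 0.084
('lid', 'round') ['scene'] [ 461.9 -107.9] 52.8 0.092
('lid', 'round') ['top', 'scene'] [ 462.  -108.3] 52.5 0.088
('box', 'hex') ['top'] [ 469.1 -280.7] 20.8 0.149
('box', 'hex') ['scene'] [ 468.9 -282.3] 25.9 0.076
('box', 'hex') ['top', 'scene'] [ 468.9 -282.3] 24.5 0.116
```

View pics/ft.png

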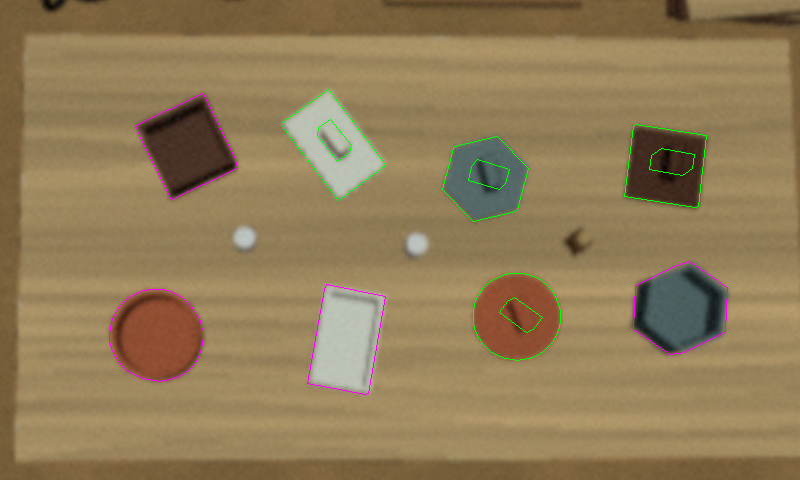

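View pics/fs.png

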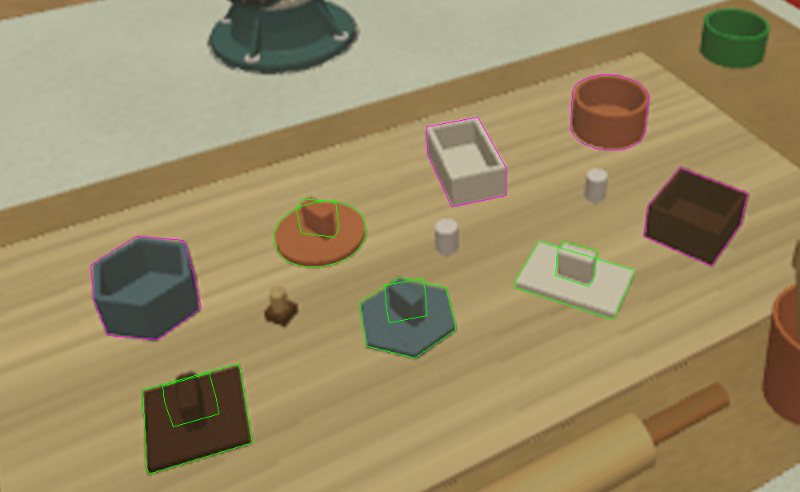

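>>> {"name": "send_rows", "arguments": {"increments": [0,0,0,0,0,1,0,0,0,0,0,1,0,0,0,0,0,1,0,0,0,0,0,1,0,0,0,0,0,1,0,0,0,0,0,1,0,0,0,0,0,1,0,0,0,0,0,1,0,0,0,0,0,1,0,0,0,0,0,1,0,0,0,0,0,1,0,0,0,0,0,1], "hand": 60}}

```text
time_s: 1.75
position: [234.7, 497.4, 245.4]
tcp_rot: [[-0.079, 0.997, 0.0], [0.997, 0.079, 0.0], [0.0, 0.0, -1.0]]
contact_force: [-0.0, -0.0, 0.3]
opening: 51.2
```

>>> {"name": "send_rows", "arguments": {"increments": [0,0,0,0,0,1,0,0,0,0,0,1,0,0,0,0,0,1,0,0,0,0,0,1,0,0,0,0,0,1,0,0,0,0,0,1,0,0,0,0,0,1,0,0,0,0,0,1,0,0,0,0,0,1,0,0,0,0,0,1,0,0,0,0,0,1,0,0,0,0,0,1]}}

```text
time_s: 2.95
position: [234.7, 497.4, 245.4]
tcp_rot: [[0.824, 0.567, 0.0], [0.567, -0.824, 0.0], [0.0, -0.0, -1.0]]
contact_force: [-0.1, 0.2, -0.8]
opening: 51.0
```

>>> {"name": "send_rows", "arguments": {"increments": [0,0,0,0,0,1,0,0,0,0,0,1,0,0,0,0,0,1,0,0,0,0,0,0]}}

```text
time_s: 3.35
position: [234.7, 497.4, 245.4]
tcp_rot: [[0.941, 0.338, 0.0], [0.338, -0.941, 0.0], [0.0, -0.0, -1.0]]
contact_force: [-1.3, -0.4, 0.1]
opening: 51.3
```

```bash
cat > go.py <<'E'
import sys
from h import *
# usage: go.py x y z toolxyaw
def yaw(R): return np.degrees(np.arctan2(R[1,0],R[0,0]))
def plan(x,y,z,a=None):
    s=env.state(); R=np.array(s['tcp_rot']); p=np.array(s['position'])
    dl=R.T@(np.array([x,y,z])-p)/30
    print('t',round(s['time_s'],2),'pos',p.round(1),'yaw',yaw(R).round(2),'tilt',(R[:2,2]*57.3).round(2),'open',round(s['opening'],1),'F',np.round(s['contact_force'],1),'j6',np.degrees(s['joint_pos'][5]).round())
    print(' local shift units',dl.round(2),'rows>=',np.ceil(abs(dl).max()), end=' ')
    if a is not None:
        w=(a-yaw(R)+180)%360-180; print('tool wz units',round(-w/5,2))
        # shift in tool frame after that turn
        c=np.radians(a); R2=np.array([[np.cos(c),np.sin(c),0],[np.sin(c),-np.cos(c),0],[0,0,-1]])
        print(' shift after turn',(R2.T@(np.array([x,y,z])-p)/30).round(2))
    else: print()
if __name__=='__main__': plan(*map(float,sys.argv[1:]))
E
python3 go.py 462 -108 200 20
```

```text
t 3.35 pos [234.7 497.4 245.4] yaw 19.75 tilt [0.   0.01] open 51.3 F [-1.3 -0.4  0.1] j6 129.0
 local shift units [ 0.31 21.55  1.51] rows>= 22.0 tool wz units -0.05
 shift after turn [ 0.22 21.56  1.51]
```

>>> {"name": "send_rows", "arguments": {"increments": [0,0.98,0,0,0,0,0,0.98,0,0,0,0,0,0.98,0,0,0,0,0,0.98,0,0,0,0,0,0.98,0,0,0,0,0,0.98,0,0,0,0,0,0.98,0,0,0,0,0,0.98,0,0,0,0,0,0.98,0,0,0,0,0,0.98,0,0,0,0,0,0.98,0,0,0,0,0,0.98,0,0,0,0]}}

```text
time_s: 4.55
position: [354.1, 164.2, 245.6]
tcp_rot: [[0.94, 0.34, 0.001], [0.34, -0.94, 0.0], [0.001, 0.0, -1.0]]
contact_force: [0.5, 0.0, 0.8]
opening: 51.2
```

>>> {"name": "send_rows", "arguments": {"increments": [0,0.98,0,0,0,0,0,0.98,0,0,0,0,0,0.98,0,0,0,0,0,0.98,0,0,0,0,0,0.98,0,0,0,0,0,0.98,0,0,0,0,0,0.98,0,0,0,0,0.1,0.98,0.5,0,0,0,0.1,0.98,0.5,0,0,0,0.1,0.98,0.5,0,0,0,0,0,0,0,0,0]}}

```text
time_s: 5.65
position: [461.3, -110.6, 197.5]
tcp_rot: [[0.942, 0.336, -0.005], [0.336, -0.942, 0.001], [-0.004, -0.002, -1.0]]
contact_force: [-0.4, 0.8, 0.5]
opening: 51.1
```

```bash
python3 go.py 462 -108 47 20; python3 - <<'E'
from fit import *
d=env.get_image('wrist'); im=d['pixels'][:,:,::-1].copy()
for P in parts('lid','round',(462,-108.3,np.radians(20)),ZB):
    h=cv2.convexHull(np.float32(proj(d,P))); cv2.polylines(im,[np.round(h).astype(np.int32)],True,(0,255,0),1)
cv2.imwrite('pics/w1.png',im)
E
```

```text
t 5.65 pos [ 461.3 -110.6  197.5] yaw 19.64 tilt [-0.26  0.03] open 51.1 F [-0.4  0.8  0.5] j6 50.0
 local shift units [ 0.07 -0.06  5.02] rows>= 6.0 tool wz units -0.07
 shift after turn [ 0.05 -0.07  5.02]
```

View pics/w1.png

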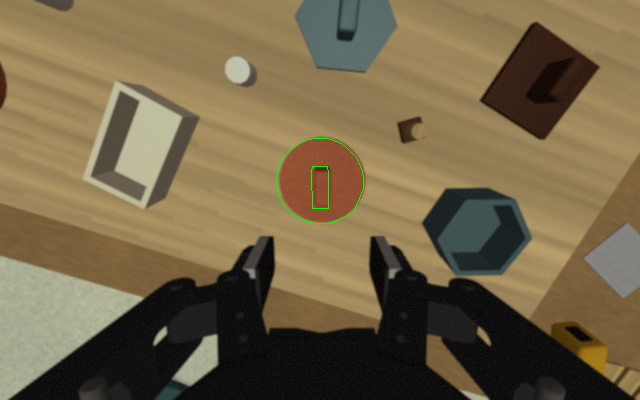

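>>> {"name": "send_rows", "arguments": {"increments": [0.07,-0.06,0.9,0,0,0,0,0,0.9,0,0,0,0,0,0.9,0,0,0,0,0,0.8,0,0,0,0,0,0.8,0,0,0,0,0,0.4,0,0,0,0,0,0.28,0,0,0,0,0,0,0,0,0]}}

```text
time_s: 6.5
position: [462.8, -105.4, 50.7]
tcp_rot: [[0.941, 0.339, -0.001], [0.339, -0.941, 0.0], [-0.001, -0.001, -1.0]]
contact_force: [-1.6, 0.5, 0.1]
opening: 51.1
```

```bash
python3 go.py 462 -108 47 20; python3 - <<'E'
from h import *
d=env.get_image('wrist'); im=d['pixels'][:,:,::-1].copy()
cv2.imwrite('pics/w2.png',im)
E
```

```text
t 6.5 pos [ 462.8 -105.4   50.7] yaw 19.8 tilt [-0.04  0.02] open 51.1 F [-1.6  0.5  0.1] j6 51.0
 local shift units [-0.05  0.07  0.12] rows>= 1.0 tool wz units -0.04
 shift after turn [-0.05  0.07  0.12]
```

View pics/w2.png

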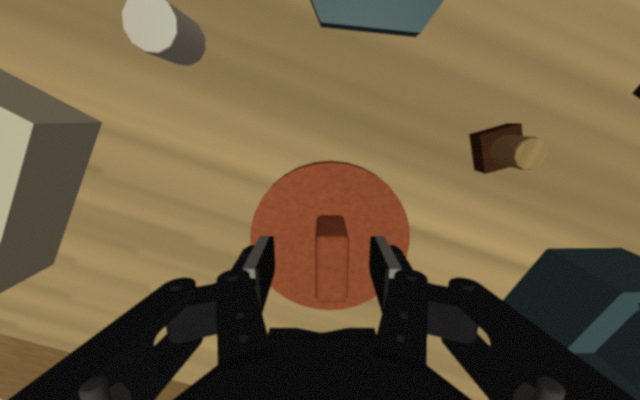

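>>> {"name": "send_rows", "arguments": {"increments": [-0.05,0.07,0.1,0,0,0,0,0,0,0,0,0,0,0,0,0,0,0]}}

```text
time_s: 6.85
position: [462.7, -108.7, 48.6]
tcp_rot: [[0.941, 0.338, 0.001], [0.338, -0.941, -0.0], [0.001, 0.001, -1.0]]
contact_force: [-0.6, -0.3, -0.2]
opening: 51.0
```

```bash
python3 go.py 462 -108 47 20
```

```text
t 6.85 pos [ 462.7 -108.7   48.6] yaw 19.73 tilt [ 0.07 -0.02] open 51.0 F [-0.6 -0.3 -0.2] j6 50.0
 local shift units [-0.02 -0.03  0.05] rows>= 1.0 tool wz units -0.05
 shift after turn [-0.02 -0.03  0.05]
```

Good. Close.

>>> {"name": "send_rows", "arguments": {"increments": [0,0,0,0,0,0,0,0,0,0,0,0,0,0,0,0,0,0,0,0,0,0,0,0,0,0,0,0,0,0,0,0,0,0,0,0,0,0,0,0,0,0,0,0,0,0,0,0], "hand": 0}}

```text
time_s: 7.65
position: [462.7, -108.5, 48.3]
tcp_rot: [[0.941, 0.338, 0.001], [0.338, -0.941, -0.0], [0.001, 0.001, -1.0]]
contact_force: [0.1, -0.7, 3.4]
opening: 14.9
```

>>> {"name": "send_rows", "arguments": {"increments": [0,0,-0.2,0,0,0,0,0,-0.3,0,0,0,0,0,-0.5,0,0,0,0,0,-0.8,0,0,0,0,0,-0.9,0,0,0,0,0,-0.9,0,0,0,0,0,-0.8,0,0,0,0,0,-0.4,0,0,0,0,0,0,0,0,0,0,0,0,0,0,0]}}

```text
time_s: 8.65
position: [461.8, -108.2, 190.9]
tcp_rot: [[0.941, 0.338, -0.002], [0.338, -0.941, 0.001], [-0.001, -0.001, -1.0]]
contact_force: [-0.1, -1.0, -1.6]
opening: 14.8
```

```bash
python3 go.py 441 278.5 185; python3 - <<'E'
from h import *
d=env.get_image('wrist'); im=d['pixels'][:,:,::-1].copy()
cv2.imwrite('pics/w3.png',im)
E
```

```text
t 8.65 pos [ 461.8 -108.2  190.9] yaw 19.74 tilt [-0.09  0.04] open 14.8 F [-0.1 -1.  -1.6] j6 50.0
 local shift units [  3.7  -12.36   0.21] rows>= 13.0
```

View pics/w3.png

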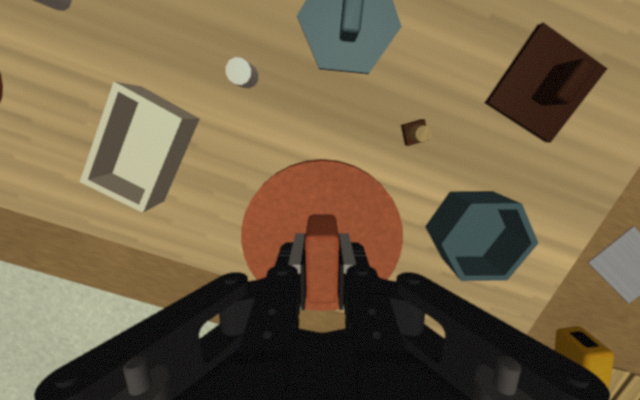

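>>> {"name": "send_rows", "arguments": {"increments": [0.1,-0.3,0,0,0,0,0.2,-0.6,0,0,0,0,0.3,-0.98,0,0,0,0,0.3,-0.98,0,0,0,0,0.3,-0.98,0,0,0,0,0.3,-0.98,0,0,0,0,0.3,-0.98,0,0,0,0,0.3,-0.98,0,0,0,0,0.3,-0.98,0,0,0,0,0.3,-0.98,0,0,0,0,0.3,-0.98,0,0,0,0,0.3,-0.98,0,0,0,0]}}

```text
time_s: 9.9
position: [445.8, 228.8, 190.5]
tcp_rot: [[0.941, 0.338, -0.003], [0.338, -0.941, -0.001], [-0.003, -0.0, -1.0]]
contact_force: [0.6, -0.5, -1.7]
opening: 15.0
```

>>> {"name": "send_rows", "arguments": {"increments": [0.3,-0.98,0,0,0,0,0.1,-0.5,0,0,0,0,0,-0.2,0,0,0,0,0,0,0,0,0,0,0,0,0,0,0,0,0,0,0,0,0,0]}}

```text
time_s: 10.5
position: [441.5, 277.6, 192.0]
tcp_rot: [[0.942, 0.336, 0.0], [0.336, -0.942, -0.0], [0.0, 0.0, -1.0]]
contact_force: [0.4, 0.4, -1.7]
opening: 15.4
```

```bash
python3 go.py 441 278.5 120; cat > chk.py <<'E'
import sys
from fit import *
s=sys.argv[1]; x,y,a=map(float,sys.argv[2:5]); out=sys.argv[5]
tz=env.state()['position']; R=env.state()['tcp_rot']
d=env.get_image('wrist'); im=d['pixels'][:,:,::-1].copy()
P=prism(SH[s],ZB,ZB+HT[s],x,y,np.radians(a)); n=len(P)//2
for q in (P[:n],P[n:]): cv2.polylines(im,[np.round(proj(d,q)).astype(np.int32)],True,(255,0,255),1)
cv2.imwrite(out,im)
E
python3 chk.py round 441 278.5 0 pics/w4.png
```

```text
t 10.5 pos [441.5 277.6 192. ] yaw 19.66 tilt [ 0.01 -0.02] open 15.4 F [ 0.4  0.4 -1.7] j6 96.0
 local shift units [-0.01 -0.03  2.4 ] rows>= 3.0
```

View pics/w4.png

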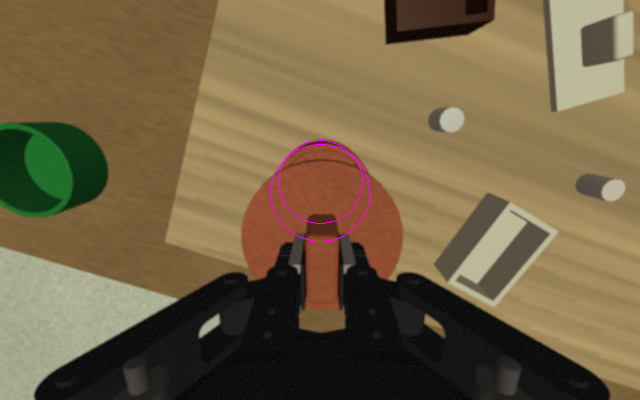

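>>> {"name": "send_rows", "arguments": {"increments": [0,-0.03,0.4,0,0,0,0,0,0.8,0,0,0,0,0,0.8,0,0,0,0,0,0.6,0,0,0,0,0,0.3,0,0,0,0,0,0.2,0,0,0,0,0,0.1,0,0,0,0,0,0,0,0,0,0,0,0,0,0,0]}}

```text
time_s: 11.45
position: [441.6, 279.8, 96.9]
tcp_rot: [[0.941, 0.338, 0.002], [0.338, -0.941, 0.001], [0.002, -0.0, -1.0]]
contact_force: [-0.0, -0.6, -0.3]
opening: 14.6
```

```bash
python3 go.py 441 278.5 92.3; python3 - <<'E'
from h import *
d=env.get_image('scene'); im=d['pixels'][130:250,290:450,::-1].copy()
cv2.imwrite('pics/s5.png',cv2.resize(im,None,fx=4,fy=4))
E
```

```text
t 11.45 pos [441.6 279.8  96.9] yaw 19.74 tilt [0.1  0.05] open 14.6 F [-0.  -0.6 -0.3] j6 96.0
 local shift units [-0.04  0.03  0.15] rows>= 1.0
```

View pics/s5.png

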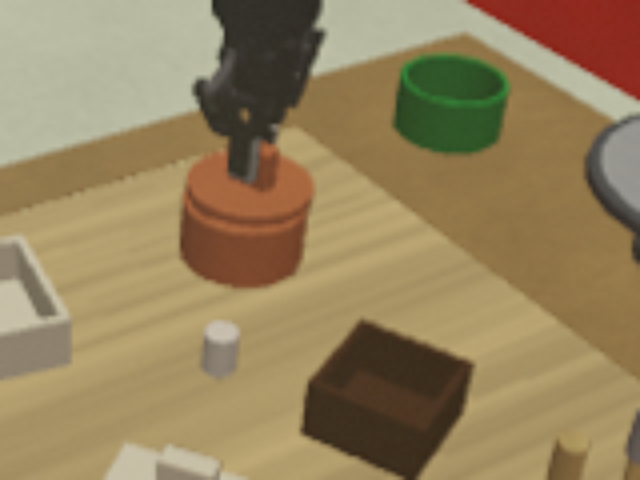

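>>> {"name": "send_rows", "arguments": {"increments": [-0.05,0.1,0.05,0,0,0,0,0,0.05,0,0,0,0,0,0.04,0,0,0,0,0,0,0,0,0,0,0,0,0,0,0]}}

```text
time_s: 12.0
position: [440.8, 276.1, 92.3]
tcp_rot: [[0.941, 0.338, 0.001], [0.338, -0.941, 0.0], [0.0, 0.0, -1.0]]
contact_force: [-1.5, -2.1, 3.8]
opening: 15.0
```

```bash
python3 go.py 441 277.5 92.3
```

```text
t 12.0 pos [440.8 276.1  92.3] yaw 19.74 tilt [0.03 0.  ] open 15.0 F [-1.5 -2.1  3.8] j6 96.0
 local shift units [ 0.02 -0.04  0.  ] rows>= 1.0
```

>>> {"name": "send_rows", "arguments": {"increments": [0,0,0,0,0,0,0,0,0,0,0,0,0,0,0,0,0,0,0,0,0,0,0,0,0,0,0,0,0,0,0,0,0,0,0,0], "hand": 55}}

```text
time_s: 12.6
position: [440.6, 276.2, 91.7]
tcp_rot: [[0.941, 0.338, 0.0], [0.338, -0.941, 0.0], [0.0, -0.0, -1.0]]
contact_force: [0.3, 0.5, 0.3]
opening: 46.7
```

>>> {"name": "send_rows", "arguments": {"increments": [0,0,-0.3,0,0,0,0,0,-0.9,0,0,0,0,0,-0.9,0,0,0,0,0,-0.9,0,0,0,0,0,-0.5,0,0,0,0,0,0,0,0,0,0,0,0,0,0,0]}}

```text
time_s: 13.3
position: [440.4, 276.1, 196.2]
tcp_rot: [[0.941, 0.338, -0.0], [0.338, -0.941, -0.0], [-0.001, 0.0, -1.0]]
contact_force: [1.4, -0.0, -0.0]
opening: 47.2
```

```bash
python3 go.py 651 89 190 36.4; python3 - <<'E'
from fit import *
d=env.get_image('scene'); im=d['pixels'][130:250,290:450,::-1].copy()
cv2.imwrite('pics/s6.png',cv2.resize(im,None,fx=4,fy=4))
E
```

```text
t 13.3 pos [440.4 276.1 196.2] yaw 19.74 tilt [-0.03 -0.01] open 47.2 F [ 1.4 -0.  -0. ] j6 96.0
 local shift units [4.5  8.24 0.2 ] rows>= 9.0 tool wz units -3.33
 shift after turn [1.95 9.19 0.21]
```

View pics/s6.png

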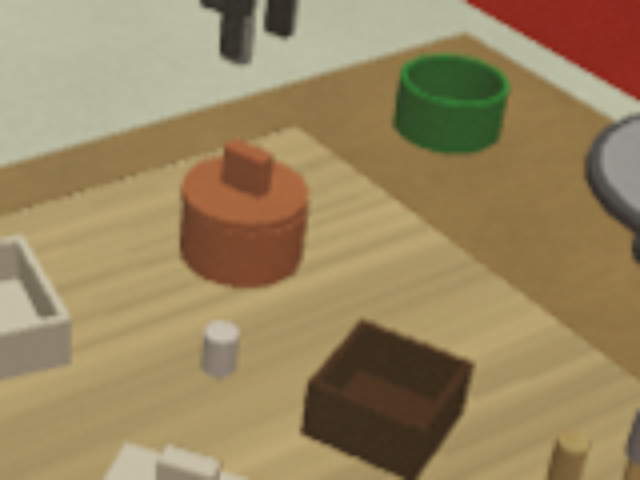

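>>> {"name": "send_rows", "arguments": {"increments": [0,0,0,0,0,-0.8,0,0,0,0,0,-0.8,0,0,0,0,0,-0.8,0,0,0,0,0,-0.93,0.2,0.9,0,0,0,0,0.2,0.95,0,0,0,0,0.2,0.95,0,0,0,0,0.2,0.95,0,0,0,0,0.2,0.95,0,0,0,0,0.2,0.95,0,0,0,0,0.2,0.95,0,0,0,0,0.2,0.95,0,0,0,0]}}

```text
time_s: 14.55
position: [613.5, 121.3, 194.0]
tcp_rot: [[0.805, 0.593, -0.004], [0.593, -0.805, -0.0], [-0.004, -0.002, -1.0]]
contact_force: [2.0, 0.2, 0.1]
opening: 47.0
```

>>> {"name": "send_rows", "arguments": {"increments": [0.2,0.95,0,0,0,0,0.15,0.69,0.2,0,0,0,0,0,0,0,0,0,0,0,0,0,0,0]}}

```text
time_s: 14.95
position: [650.3, 88.9, 188.1]
tcp_rot: [[0.805, 0.593, -0.005], [0.593, -0.805, 0.0], [-0.004, -0.003, -1.0]]
contact_force: [0.3, 0.6, -0.4]
opening: 47.1
```

```bash
cat > chkl.py <<'E'
import sys
from fit import *
k,s=sys.argv[1:3]; x,y,a=map(float,sys.argv[3:6]); out=sys.argv[6]
d=env.get_image('wrist'); im=d['pixels'][:,:,::-1].copy()
for P in parts(k,s,(x,y,np.radians(a)),ZB):
    h=cv2.convexHull(np.float32(proj(d,P))); cv2.polylines(im,[np.round(h).astype(np.int32)],True,(0,255,0),1)
cv2.imwrite(out,im)
E
python3 go.py 651 89 48 36.4; python3 chkl.py lid oblong 651 89 36.4 pics/w7.png
```

```text
t 14.95 pos [650.3  88.9 188.1] yaw 36.36 tilt [-0.28  0.02] open 47.1 F [ 0.3  0.6 -0.4] j6 56.0
 local shift units [0.04 0.02 4.67] rows>= 5.0 tool wz units -0.01
 shift after turn [0.02 0.01 4.67]
```

View pics/w7.png

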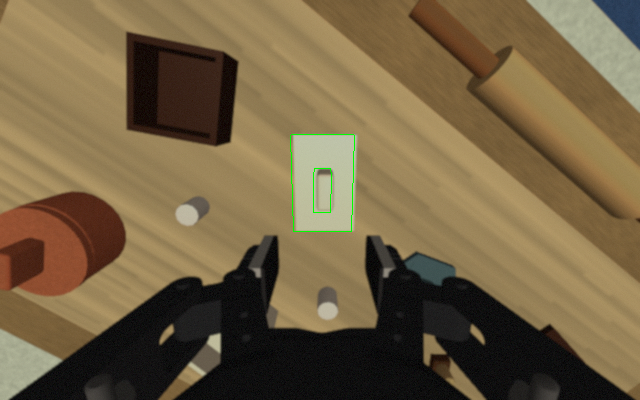

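>>> {"name": "send_rows", "arguments": {"increments": [0,0,0.9,0,0,0,0,0,0.9,0,0,0,0,0,0.9,0,0,0,0,0,0.8,0,0,0,0,0,0.6,0,0,0,0,0,0.3,0,0,0,0,0,0.2,0,0,0,0,0,0,0,0,0,0,0,0,0,0,0,0,0,0,0,0,0]}}

```text
time_s: 16.0
position: [652.1, 89.1, 54.3]
tcp_rot: [[0.805, 0.593, 0.003], [0.593, -0.805, 0.0], [0.002, 0.001, -1.0]]
contact_force: [0.9, -0.4, 0.5]
opening: 46.8
```

```bash
python3 go.py 651 89 48 36.4
```

```text
t 16.0 pos [652.1  89.1  54.3] yaw 36.4 tilt [0.15 0.01] open 46.8 F [ 0.9 -0.4  0.5] j6 56.0
 local shift units [-0.03 -0.02  0.21] rows>= 1.0 tool wz units -0.0
 shift after turn [-0.03 -0.02  0.21]
```

>>> {"name": "send_rows", "arguments": {"increments": [-0.03,0,0.2,0,0,0,0,0,0,0,0,0,0,0,0,0,0,0]}}

```text
time_s: 16.3
position: [650.3, 88.4, 46.4]
tcp_rot: [[0.805, 0.593, -0.001], [0.593, -0.805, 0.0], [-0.0, -0.0, -1.0]]
contact_force: [-0.2, 0.4, -0.1]
opening: 46.7
```

>>> {"name": "send_rows", "arguments": {"increments": [0,0,0,0,0,0,0,0,0,0,0,0,0,0,0,0,0,0,0,0,0,0,0,0,0,0,0,0,0,0,0,0,0,0,0,0,0,0,0,0,0,0], "hand": 0}}

```text
time_s: 17.0
position: [650.9, 88.4, 47.1]
tcp_rot: [[0.805, 0.593, 0.001], [0.593, -0.805, 0.0], [0.001, 0.0, -1.0]]
contact_force: [0.6, -0.4, 1.8]
opening: 15.0
```

```bash
python3 go.py 651 89 185 36.4
```

```text
t 17.0 pos [650.9  88.4  47.1] yaw 36.39 tilt [0.05 0.  ] open 15.0 F [ 0.6 -0.4  1.8] j6 56.0
 local shift units [ 0.02 -0.01 -4.6 ] rows>= 5.0 tool wz units -0.0
 shift after turn [ 0.01 -0.01 -4.6 ]
```

>>> {"name": "send_rows", "arguments": {"increments": [0,0,-0.2,0,0,0,0,0,-0.5,0,0,0,0,0,-0.9,0,0,0,0,0,-0.9,0,0,0,0,0,-0.9,0,0,0,0,0,-0.8,0,0,0,0,0,-0.4,0,0,0.5,0,0,0,0,0,0.9,0,0,0,0,0,0.9,0,0,0,0,0,0.9,0,0,0,0,0,0.9,0,0,0,0,0,0.9]}}

```text
time_s: 18.2
position: [650.3, 88.5, 185.6]
tcp_rot: [[0.981, 0.195, 0.0], [0.195, -0.981, 0.0], [0.0, -0.0, -1.0]]
contact_force: [-0.3, -1.0, -1.8]
opening: 15.4
```

>>> {"name": "send_rows", "arguments": {"increments": [0,0,0,0,0,0.9,0,0,0,0,0,0.9,0,0,0,0,0,0.9,0,0,0,0,0,0.9,0,0,0,0,0,0.8,0,0,0,0,0,0,0,0,0,0,0,0]}}

```text
time_s: 18.9
position: [650.5, 88.5, 185.3]
tcp_rot: [[0.983, -0.183, 0.0], [-0.183, -0.983, 0.0], [0.0, -0.0, -1.0]]
contact_force: [-0.2, -0.2, -1.4]
opening: 15.2
```

```bash
python3 go.py 436.5 77.6 185 -10.8
```

```text
t 18.9 pos [650.5  88.5 185.3] yaw -10.52 tilt [0.02 0.01] open 15.2 F [-0.2 -0.2 -1.4] j6 103.0
 local shift units [-6.95  1.66  0.01] rows>= 7.0 tool wz units 0.06
 shift after turn [-6.94  1.69  0.01]
```

>>> {"name": "send_rows", "arguments": {"increments": [-0.4,0.1,0,0,0,0.06,-0.8,0.2,0,0,0,0,-0.95,0.23,0,0,0,0,-0.95,0.23,0,0,0,0,-0.95,0.23,0,0,0,0,-0.95,0.23,0,0,0,0,-0.95,0.23,0,0,0,0,-0.7,0.17,0,0,0,0,-0.3,0.07,0,0,0,0,0,0,0,0,0,0,0,0,0,0,0,0,0,0,0,0,0,0]}}

```text
time_s: 20.1
position: [437.2, 78.0, 184.8]
tcp_rot: [[0.982, -0.189, 0.001], [-0.189, -0.982, 0.0], [0.001, -0.0, -1.0]]
contact_force: [-1.1, 0.4, -2.2]
opening: 15.1
```

```bash
python3 go.py 436.5 77.6 81 -10.8; python3 chkl.py box oblong 436.5 77.6 -10.8 pics/w8.png
```

```text
t 20.1 pos [437.2  78.  184.8] yaw -10.9 tilt [0.03 0.01] open 15.1 F [-1.1  0.4 -2.2] j6 104.0
 local shift units [-0.02  0.02  3.46] rows>= 4.0 tool wz units -0.02
 shift after turn [-0.02  0.02  3.46]
```

View pics/w8.png

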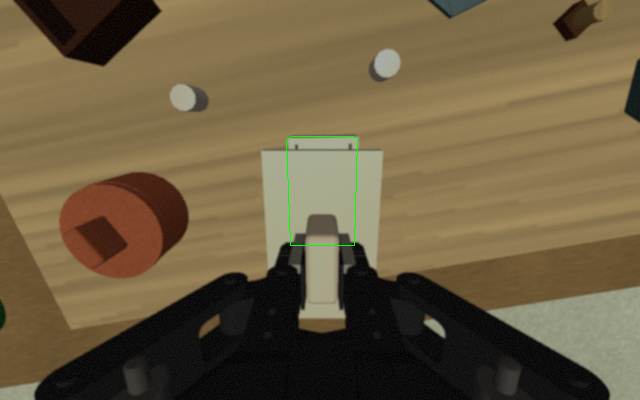

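>>> {"name": "send_rows", "arguments": {"increments": [-0.02,0.02,0.4,0,0,0,0,0,0.8,0,0,0,0,0,0.8,0,0,0,0,0,0.6,0,0,0,0,0,0.4,0,0,0,0,0,0.2,0,0,0,0,0,0.1,0,0,0,0,0,0,0,0,0,0,0,0,0,0,0]}}

```text
time_s: 21.05
position: [436.3, 77.6, 86.6]
tcp_rot: [[0.982, -0.189, 0.002], [-0.189, -0.982, 0.0], [0.002, -0.001, -1.0]]
contact_force: [-0.5, -0.3, -1.8]
opening: 14.8
```

```bash
python3 go.py 436.5 77.6 81 -10.8;python3 chkl.py box oblong 436.5 77.6 -10.8 pics/w9.png;  python3 - <<'E'
from fit import *
d=env.get_image('scene'); im=d['pixels'][150:270,220:380,::-1].copy()
cv2.imwrite('pics/s9.png',cv2.resize(im,None,fx=4,fy=4))
E
```

```text
t 21.05 pos [436.3  77.6  86.6] yaw -10.91 tilt [0.11 0.01] open 14.8 F [-0.5 -0.3 -1.8] j6 104.0
 local shift units [ 0.01 -0.    0.19] rows>= 1.0 tool wz units -0.02
 shift after turn [ 0.01 -0.    0.19]
```

View pics/s9.png

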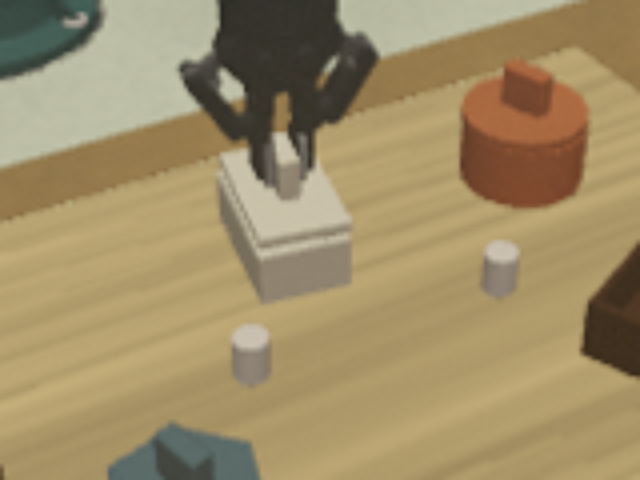

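View pics/w9.png

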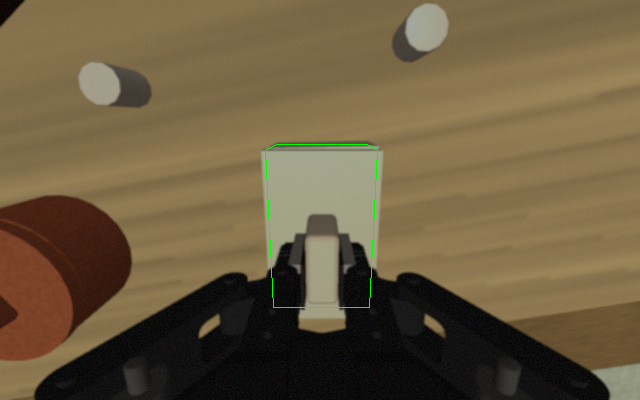

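>>> {"name": "send_rows", "arguments": {"increments": [0,0,0.07,0,0,0,0,0,0.06,0,0,0,0,0,0.06,0,0,0,0,0,0,0,0,0,0,0,0,0,0,0]}}

```text
time_s: 21.65
position: [435.7, 77.6, 81.0]
tcp_rot: [[0.982, -0.189, 0.001], [-0.189, -0.982, 0.0], [0.001, -0.0, -1.0]]
contact_force: [-3.4, -0.3, 5.3]
opening: 14.8
```

```bash
python3 go.py 436.5 77.6 81 -10.8
```

```text
t 21.65 pos [435.7  77.6  81. ] yaw -10.9 tilt [0.04 0.  ] open 14.8 F [-3.4 -0.3  5.3] j6 104.0
 local shift units [ 0.02 -0.   -0.  ] rows>= 1.0 tool wz units -0.02
 shift after turn [ 0.02 -0.   -0.  ]
```

Contact. Release and lift.

>>> {"name": "send_rows", "arguments": {"increments": [0,0,0,0,0,0,0,0,0,0,0,0,0,0,0,0,0,0,0,0,0,0,0,0,0,0,0,0,0,0,0,0,0,0,0,0], "hand": 55}}

```text
time_s: 22.25
position: [435.5, 77.6, 79.9]
tcp_rot: [[0.982, -0.189, -0.0], [-0.189, -0.982, 0.0], [-0.0, -0.0, -1.0]]
contact_force: [-1.1, -0.4, 0.4]
opening: 47.2
```

>>> {"name": "send_rows", "arguments": {"increments": [0,0,-0.3,0,0,0,0,0,-0.9,0,0,0,0,0,-0.9,0,0,0,0,0,-0.9,0,0,0,0,0,-0.5,0,0,0,0,0,0,0,0,0,0,0,0,0,0,0]}}

```text
time_s: 22.95
position: [435.5, 77.6, 185.1]
tcp_rot: [[0.982, -0.189, 0.001], [-0.189, -0.982, 0.0], [0.001, -0.0, -1.0]]
contact_force: [-0.8, -0.9, 0.4]
opening: 46.7
```

```bash
python3 go.py 613.6 -77.5 190 13.5; python3 - <<'E'
from fit import *
d=env.get_image('scene'); im=d['pixels'][150:270,220:380,::-1].copy()
cv2.imwrite('pics/s10.png',cv2.resize(im,None,fx=4,fy=4))
E
```

```text
t 22.95 pos [435.5  77.6 185.1] yaw -10.91 tilt [0.03 0.01] open 46.7 F [-0.8 -0.9  0.4] j6 104.0
 local shift units [ 6.81  3.95 -0.16] rows>= 7.0 tool wz units -4.88
 shift after turn [ 4.56  6.41 -0.16]
```

View pics/s10.png

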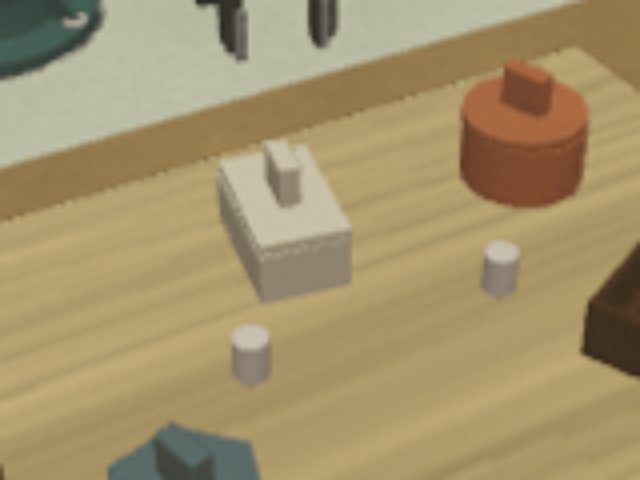

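Oblong closed neatly. Next the hex lid: turn −4.88, then shift (4.56, 6.41).

>>> {"name": "send_rows", "arguments": {"increments": [0,0,0,0,0,-0.98,0,0,0,0,0,-0.98,0,0,0,0,0,-0.98,0,0,0,0,0,-0.97,0,0,0,0,0,-0.97,0.65,0.9,0,0,0,0,0.65,0.92,0,0,0,0,0.65,0.92,0,0,0,0,0.65,0.92,0,0,0,0,0.65,0.92,0,0,0,0,0.65,0.92,0,0,0,0,0.65,0.91,0,0,0,0]}}

```text
time_s: 24.2
position: [613.2, -78.4, 182.7]
tcp_rot: [[0.972, 0.233, -0.004], [0.233, -0.972, 0.001], [-0.003, -0.002, -1.0]]
contact_force: [0.8, 0.2, -0.2]
opening: 47.0
```

>>> {"name": "send_rows", "arguments": {"increments": [0,0,0,0,0,0,0,0,0,0,0,0,0,0,0,0,0,0]}}

```text
time_s: 24.5
position: [612.2, -76.8, 183.9]
tcp_rot: [[0.972, 0.234, -0.002], [0.234, -0.972, 0.001], [-0.002, -0.001, -1.0]]
contact_force: [0.4, -0.1, 0.7]
opening: 47.0
```

```bash
python3 go.py 613.6 -77.5 48 13.5; python3 chkl.py lid hex 613.6 -77.5 13.5 pics/w11.png
```

```text
t 24.5 pos [612.2 -76.8 183.9] yaw 13.52 tilt [-0.14  0.05] open 47.0 F [ 0.4 -0.1  0.7] j6 64.0
 local shift units [0.05 0.04 4.53] rows>= 5.0 tool wz units 0.0
 shift after turn [0.04 0.03 4.53]
```

View pics/w11.png

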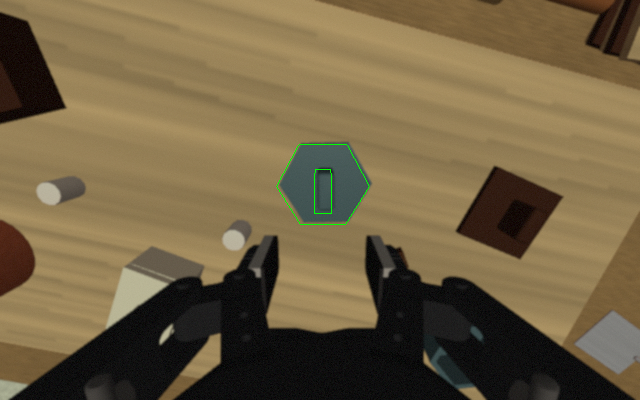

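>>> {"name": "send_rows", "arguments": {"increments": [0.04,0.03,0.9,0,0,0,0,0,0.9,0,0,0,0,0,0.9,0,0,0,0,0,0.8,0,0,0,0,0,0.5,0,0,0,0,0,0.3,0,0,0,0,0,0.15,0,0,0,0,0,0,0,0,0,0,0,0,0,0,0,0,0,0,0,0,0]}}

```text
time_s: 25.55
position: [615.4, -78.4, 53.0]
tcp_rot: [[0.972, 0.233, 0.003], [0.233, -0.972, -0.0], [0.002, 0.001, -1.0]]
contact_force: [-0.1, 0.3, 0.6]
opening: 46.8
```

```bash
python3 go.py 613.6 -77.5 47.5 13.5
```

```text
t 25.55 pos [615.4 -78.4  53. ] yaw 13.49 tilt [ 0.15 -0.03] open 46.8 F [-0.1  0.3  0.6] j6 64.0
 local shift units [-0.05 -0.04  0.18] rows>= 1.0 tool wz units -0.0
 shift after turn [-0.05 -0.04  0.18]
```

>>> {"name": "send_rows", "arguments": {"increments": [-0.03,-0.02,0.15,0,0,0,0,0,0,0,0,0,0,0,0,0,0,0]}}

```text
time_s: 25.85
position: [613.3, -77.7, 46.8]
tcp_rot: [[0.972, 0.233, -0.0], [0.233, -0.972, 0.0], [-0.0, -0.0, -1.0]]
contact_force: [-0.3, 0.7, -0.6]
opening: 46.6
```

>>> {"name": "send_rows", "arguments": {"increments": [0,0,0,0,0,0,0,0,0,0,0,0,0,0,0,0,0,0,0,0,0,0,0,0,0,0,0,0,0,0,0,0,0,0,0,0,0,0,0,0,0,0], "hand": 0}}

```text
time_s: 26.55
position: [613.7, -77.8, 47.3]
tcp_rot: [[0.972, 0.233, 0.001], [0.233, -0.972, -0.0], [0.001, 0.0, -1.0]]
contact_force: [0.2, -1.7, 1.4]
opening: 15.0
```

```bash
python3 go.py 613.6 -77.5 185 24.5; python3 - <<'E'
from fit import *
# refine hex box pose: rim-plane check with top using all yaw starts, several mask variants
d={n:env.get_image(n) for n in ['top','scene']}
for n in (['scene'],['top']):
  for z in (12,13,15):
    print(n,z,[np.round(v,2) for v in fit([d[i] for i in n],'box','hex',469,-282,np.radians([15,25,35]),zb=z)])
E
```

```text
t 26.55 pos [613.7 -77.8  47.3] yaw 13.49 tilt [ 0.04 -0.  ] open 15.0 F [ 0.2 -1.7  1.4] j6 64.0
 local shift units [ 0.   -0.01 -4.59] rows>= 5.0 tool wz units -2.2
 shift after turn [ 0.   -0.01 -4.59]
['scene'] 12 [np.float64(467.92), np.float64(-282.37), np.float64(0.45), np.float64(0.07)]
['scene'] 13 [np.float64(468.85), np.float64(-282.43), np.float64(0.45), np.float64(0.08)]
['scene'] 15 [np.float64(470.9), np.float64(-282.33), np.float64(0.46), np.float64(0.08)]
['top'] 12 [np.float64(469.17), np.float64(-283.44), np.float64(0.34), np.float64(0.16)]
['top'] 13 [np.float64(468.06), np.float64(-280.68), np.float64(0.35), np.float64(0.16)]
['top'] 15 [np.float64(468.29), np.float64(-280.09), np.float64(0.35), np.float64(0.16)]
```

>>> {"name": "send_rows", "arguments": {"increments": [0,0,-0.2,0,0,0,0,0,-0.5,0,0,0,0,0,-0.9,0,0,0,0,0,-0.9,0,0,0,0,0,-0.9,0,0,0,0,0,-0.8,0,0,0,0,0,-0.4,0,0,-0.5,0,0,0,0,0,-0.8,0,0,0,0,0,-0.9,0,0,0,0,0,0,0,0,0,0,0,0]}}

```text
time_s: 27.75
position: [613.4, -77.7, 185.4]
tcp_rot: [[0.911, 0.413, 0.0], [0.413, -0.911, 0.0], [0.0, -0.0, -1.0]]
contact_force: [0.4, 0.0, -2.2]
opening: 15.0
```

```bash
python3 go.py 469 -282 185 24.5
```

```text
t 27.75 pos [613.4 -77.7 185.4] yaw 24.41 tilt [0.01 0.01] open 15.0 F [ 0.4  0.  -2.2] j6 53.0
 local shift units [-7.2   4.21  0.01] rows>= 8.0 tool wz units -0.02
 shift after turn [-7.2   4.2   0.01]
```

>>> {"name": "send_rows", "arguments": {"increments": [-0.4,0.23,0,0,0,0,-0.8,0.47,0,0,0,0,-0.9,0.53,0,0,0,0,-0.9,0.53,0,0,0,0,-0.9,0.53,0,0,0,0,-0.9,0.53,0,0,0,0,-0.9,0.53,0,0,0,0,-0.8,0.47,0,0,0,0,-0.5,0.28,0,0,0,0,-0.2,0.12,0,0,0,0,0,0,0,0,0,0,0,0,0,0,0,0]}}

```text
time_s: 28.95
position: [469.5, -282.1, 185.0]
tcp_rot: [[0.91, 0.415, 0.0], [0.415, -0.91, 0.001], [0.001, -0.0, -1.0]]
contact_force: [1.0, -0.7, -2.3]
opening: 15.1
```

```bash
python3 go.py 469 -282 89 24.5; python3 chkl.py box hex 469 -282 25 pics/w12.png
```

```text
t 28.95 pos [ 469.5 -282.1  185. ] yaw 24.49 tilt [0.02 0.04] open 15.1 F [ 1.  -0.7 -2.3] j6 29.0
 local shift units [-0.02 -0.01  3.2 ] rows>= 4.0 tool wz units -0.0
 shift after turn [-0.01 -0.01  3.2 ]
```

View pics/w12.png

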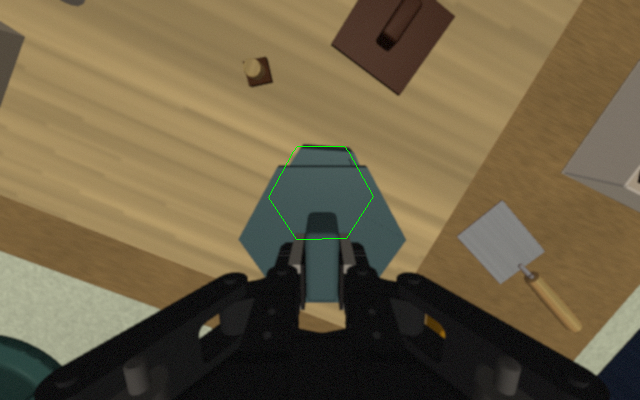

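```bash
python3 - <<'E'
from fit import *
d=env.get_image('wrist'); im=d['pixels'][130:180,270:380,::-1].copy()
big=cv2.resize(im,None,fx=7,fy=7,interpolation=cv2.INTER_CUBIC)
big=np.clip(big*1.5,0,255).astype(np.uint8)
for a,c in ((25,(0,255,0)),(20,(0,0,255))):
  P=prism(SH['hex'],ZB,ZB+48,469,-282,np.radians(a))
  for q in (P[6:],):
    cv2.polylines(big,[np.round((proj(d,q)-[270,130]+.5)*7).astype(np.int32)],True,c,1)
cv2.imwrite('pics/w13.png',big)
E
```

```text
(no output)
```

View pics/w13.png

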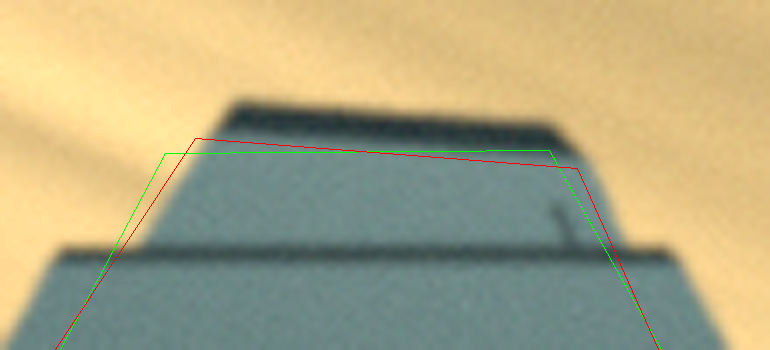

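>>> {"name": "send_rows", "arguments": {"increments": [0.02,0.02,0.4,0,0,0.7,0,0,0.8,0,0,0,0,0,0.8,0,0,0,0,0,0.5,0,0,0,0,0,0.3,0,0,0,0,0,0.1,0,0,0,0,0,0.1,0,0,0,0,0,0,0,0,0,0,0,0,0,0,0]}}

```text
time_s: 29.95
position: [470.8, -283.2, 96.0]
tcp_rot: [[0.934, 0.358, 0.002], [0.358, -0.934, -0.001], [0.001, 0.002, -1.0]]
contact_force: [0.5, -0.3, -1.6]
opening: 15.2
```

```bash
python3 go.py 469 -282 89.3 21;  python3 - <<'E'
from fit import *
d=env.get_image('scene'); im=d['pixels'][190:310,90:250,::-1].copy()
cv2.imwrite('pics/s14.png',cv2.resize(im,None,fx=4,fy=4))
d=env.get_image('wrist'); cv2.imwrite('pics/w14.png',d['pixels'][100:,:,::-1])
E
```

```text
t 29.95 pos [ 470.8 -283.2   96. ] yaw 20.99 tilt [ 0.09 -0.06] open 15.2 F [ 0.5 -0.3 -1.6] j6 32.0
 local shift units [-0.04 -0.06  0.22] rows>= 1.0 tool wz units -0.0
 shift after turn [-0.04 -0.06  0.22]
```

View pics/s14.png

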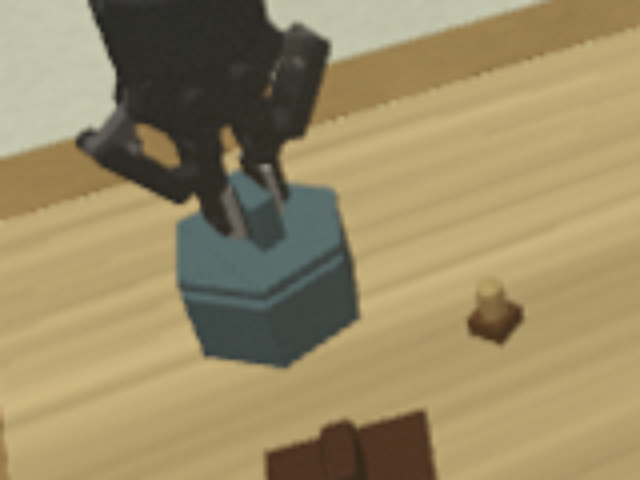

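View pics/w14.png

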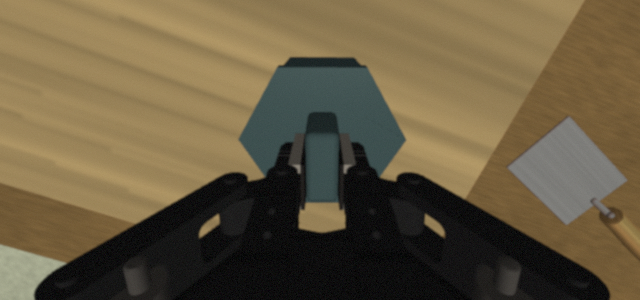

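>>> {"name": "send_rows", "arguments": {"increments": [-0.02,-0.02,0.08,0,0,0,0,0,0.07,0,0,0,0,0,0.06,0,0,0,0,0,0,0,0,0,0,0,0,0,0,0]}}

```text
time_s: 30.55
position: [469.4, -282.5, 89.2]
tcp_rot: [[0.934, 0.358, 0.0], [0.358, -0.934, -0.0], [0.0, 0.0, -1.0]]
contact_force: [-1.0, 0.5, 2.2]
opening: 15.3
```

```bash
python3 go.py 469 -282 89.3 21
```

```text
t 30.55 pos [ 469.4 -282.5   89.2] yaw 20.99 tilt [ 0.01 -0.  ] open 15.3 F [-1.   0.5  2.2] j6 32.0
 local shift units [-0.01 -0.02 -0.  ] rows>= 1.0 tool wz units -0.0
 shift after turn [-0.01 -0.02 -0.  ]
```

>>> {"name": "send_rows", "arguments": {"increments": [0,0,0,0,0,0,0,0,0,0,0,0,0,0,0,0,0,0,0,0,0,0,0,0,0,0,0,0,0,0,0,0,0,0,0,0], "hand": 55}}

```text
time_s: 31.15
position: [469.5, -282.5, 88.6]
tcp_rot: [[0.934, 0.358, 0.0], [0.358, -0.934, 0.0], [0.0, -0.0, -1.0]]
contact_force: [0.0, -0.0, 0.8]
opening: 46.7
```

>>> {"name": "send_rows", "arguments": {"increments": [0,0,-0.3,0,0,0,0,0,-0.9,0,0,0,0,0,-0.9,0,0,0,0,0,-0.9,0,0,0,0,0,-0.5,0,0,0,0,0,0,0,0,0,0,0,0,0,0,0]}}

```text
time_s: 31.85
position: [469.3, -282.3, 193.1]
tcp_rot: [[0.934, 0.358, -0.0], [0.358, -0.934, 0.0], [-0.0, -0.001, -1.0]]
contact_force: [0.2, 0.5, -0.7]
opening: 46.9
```

```bash
python3 go.py 628 -278 190 -9.2; python3 - <<'E'
from fit import *
d=env.get_image('scene'); im=d['pixels'][190:340,90:250,::-1].copy()
cv2.imwrite('pics/s15.png',cv2.resize(im,None,fx=4,fy=4))
E
```

```text
t 31.85 pos [ 469.3 -282.3  193.1] yaw 21.0 tilt [-0.03  0.03] open 46.9 F [ 0.2  0.5 -0.7] j6 32.0
 local shift units [4.99 1.76 0.1 ] rows>= 5.0 tool wz units 6.04
 shift after turn [ 5.2  -0.99  0.1 ]
```

View pics/s15.png

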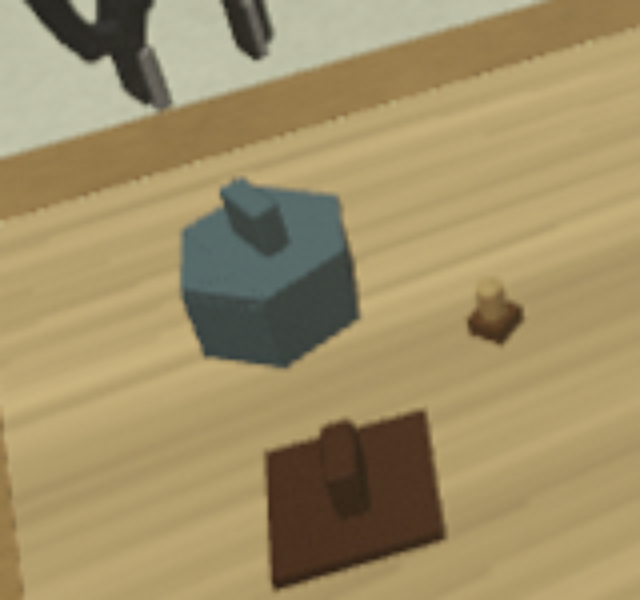

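Hex closed in line. Last, the square.

>>> {"name": "send_rows", "arguments": {"increments": [0,0,0,0,0,1,0,0,0,0,0,1,0,0,0,0,0,1,0,0,0,0,0,1,0,0,0,0,0,1,0,0,0,0,0,1,0.8,-0.15,0,0,0,0.04,0.9,-0.17,0,0,0,0,0.9,-0.17,0,0,0,0,0.9,-0.17,0,0,0,0,0.9,-0.17,0,0,0,0,0.8,-0.16,0,0,0,0]}}

```text
time_s: 33.1
position: [628.6, -277.5, 190.6]
tcp_rot: [[0.987, -0.16, -0.004], [-0.16, -0.987, 0.002], [-0.004, -0.002, -1.0]]
contact_force: [0.5, -0.3, 0.6]
opening: 47.1
```

>>> {"name": "send_rows", "arguments": {"increments": [0,0,0,0,0,0,0,0,0,0,0,0,0,0,0,0,0,0]}}

```text
time_s: 33.4
position: [627.1, -278.0, 192.5]
tcp_rot: [[0.987, -0.16, -0.002], [-0.16, -0.987, 0.001], [-0.002, -0.001, -1.0]]
contact_force: [-0.2, -0.5, 1.0]
opening: 46.9
```

```bash
python3 go.py 628 -278 48 -9.2; python3 chkl.py lid square 628 -278 -9.2 pics/w16.png
```

```text
t 33.4 pos [ 627.1 -278.   192.5] yaw -9.23 tilt [-0.13  0.06] open 46.9 F [-0.2 -0.5  1. ] j6 71.0
 local shift units [ 0.04 -0.    4.82] rows>= 5.0 tool wz units -0.01
 shift after turn [ 0.03 -0.    4.82]
```

View pics/w16.png

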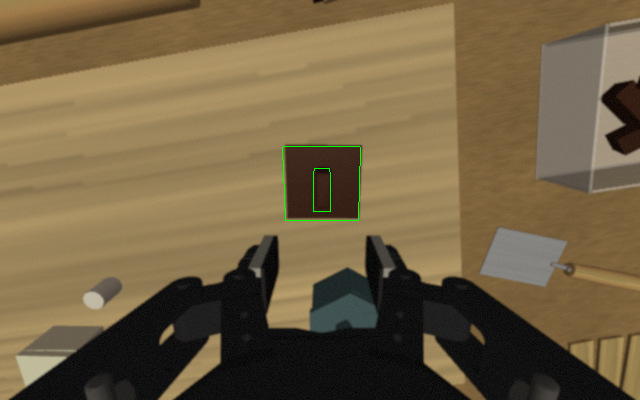

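>>> {"name": "send_rows", "arguments": {"increments": [0,0,0.9,0,0,0,0,0,0.9,0,0,0,0,0,0.9,0,0,0,0,0,0.9,0,0,0,0,0,0.6,0,0,0,0,0,0.3,0,0,0,0,0,0.2,0,0,0,0,0,0,0,0,0,0,0,0,0,0,0,0,0,0,0,0,0]}}

```text
time_s: 34.45
position: [629.0, -278.5, 54.4]
tcp_rot: [[0.987, -0.16, 0.003], [-0.16, -0.987, -0.001], [0.003, 0.001, -1.0]]
contact_force: [-0.2, 0.3, 0.8]
opening: 47.3
```

```bash
python3 go.py 628 -278 47.5 -9.2
```

```text
t 34.45 pos [ 629.  -278.5   54.4] yaw -9.21 tilt [ 0.15 -0.08] open 47.3 F [-0.2  0.3  0.8] j6 71.0
 local shift units [-0.04 -0.01  0.23] rows>= 1.0 tool wz units -0.0
 shift after turn [-0.04 -0.01  0.23]
```

>>> {"name": "send_rows", "arguments": {"increments": [-0.02,0,0.18,0,0,0,0,0,0,0,0,0,0,0,0,0,0,0]}}

```text
time_s: 34.75
position: [627.4, -277.8, 47.0]
tcp_rot: [[0.987, -0.16, -0.0], [-0.16, -0.987, 0.0], [-0.0, -0.0, -1.0]]
contact_force: [0.5, -0.3, 0.5]
opening: 46.9
```

>>> {"name": "send_rows", "arguments": {"increments": [0,0,0,0,0,0,0,0,0,0,0,0,0,0,0,0,0,0,0,0,0,0,0,0,0,0,0,0,0,0,0,0,0,0,0,0,0,0,0,0,0,0], "hand": 0}}

```text
time_s: 35.45
position: [627.8, -278.1, 47.6]
tcp_rot: [[0.987, -0.16, 0.001], [-0.16, -0.987, -0.0], [0.001, 0.0, -1.0]]
contact_force: [0.1, -0.6, 2.1]
opening: 15.0
```

```bash
python3 go.py 628 -278 185 26
```

```text
t 35.45 pos [ 627.8 -278.1   47.6] yaw -9.21 tilt [ 0.04 -0.01] open 15.0 F [ 0.1 -0.6  2.1] j6 71.0
 local shift units [ 0.01 -0.   -4.58] rows>= 5.0 tool wz units -7.04
 shift after turn [ 0.01  0.   -4.58]
```

>>> {"name": "send_rows", "arguments": {"increments": [0,0,-0.2,0,0,0,0,0,-0.5,0,0,0,0,0,-0.9,0,0,0,0,0,-0.9,0,0,0,0,0,-0.9,0,0,0,0,0,-0.8,0,0,0,0,0,-0.4,0,0,-0.5,0,0,0,0,0,-0.9,0,0,0,0,0,-0.9,0,0,0,0,0,-0.9,0,0,0,0,0,-0.9,0,0,0,0,0,-0.9]}}

```text
time_s: 36.65
position: [627.5, -277.9, 186.4]
tcp_rot: [[0.961, 0.275, 0.001], [0.275, -0.961, -0.0], [0.0, 0.0, -1.0]]
contact_force: [0.6, -0.3, -1.7]
opening: 14.9
```

>>> {"name": "send_rows", "arguments": {"increments": [0,0,0,0,0,-0.9,0,0,0,0,0,-0.9,0,0,0,0,0,-0.24,0,0,0,0,0,0,0,0,0,0,0,0]}}

```text
time_s: 37.15
position: [627.6, -277.9, 185.7]
tcp_rot: [[0.899, 0.437, 0.0], [0.437, -0.899, -0.0], [0.0, 0.0, -1.0]]
contact_force: [0.7, -1.3, -1.1]
opening: 14.7
```

```bash
python3 go.py 645 248 185 26
```

```text
t 37.15 pos [ 627.6 -277.9  185.7] yaw 25.94 tilt [ 0.02 -0.  ] open 14.7 F [ 0.7 -1.3 -1.1] j6 35.0
 local shift units [  8.19 -15.51   0.02] rows>= 16.0 tool wz units -0.01
 shift after turn [  8.21 -15.5    0.02]
```

>>> {"name": "send_rows", "arguments": {"increments": [0.16,-0.3,0,0,0,0,0.32,-0.6,0,0,0,0,0.52,-0.98,0,0,0,0,0.52,-0.98,0,0,0,0,0.52,-0.98,0,0,0,0,0.52,-0.98,0,0,0,0,0.52,-0.98,0,0,0,0,0.52,-0.98,0,0,0,0,0.52,-0.98,0,0,0,0,0.52,-0.98,0,0,0,0,0.52,-0.98,0,0,0,0,0.52,-0.98,0,0,0,0]}}

```text
time_s: 38.35
position: [639.1, 88.5, 185.6]
tcp_rot: [[0.898, 0.439, -0.0], [0.439, -0.898, 0.001], [0.0, -0.001, -1.0]]
contact_force: [-0.2, 0.4, -1.5]
opening: 15.1
```

>>> {"name": "send_rows", "arguments": {"increments": [0.52,-0.98,0,0,0,0,0.52,-0.98,0,0,0,0,0.52,-0.98,0,0,0,0,0.52,-0.98,0,0,0,0,0.3,-0.6,0,0,0,0,0.14,-0.28,0,0,0,0,0,0,0,0,0,0,0,0,0,0,0,0,0,0,0,0,0,0]}}

```text
time_s: 39.25
position: [645.2, 246.2, 185.4]
tcp_rot: [[0.9, 0.437, 0.0], [0.437, -0.9, -0.001], [-0.0, 0.001, -1.0]]
contact_force: [-0.3, 0.4, -1.0]
opening: 14.8
```

```bash
python3 go.py 645 248 92 26; python3 - <<'E'
from fit import *
d=env.get_image('wrist'); im=d['pixels'][100:260,220:420,::-1].copy()
big=cv2.resize(im,None,fx=4,fy=4,interpolation=cv2.INTER_CUBIC)
big=np.clip(big*1.6,0,255).astype(np.uint8)
P=prism(SH['square'],ZB,ZB+44,645,248,np.radians(26))
for q in (P[4:],P[:4]): cv2.polylines(big,[np.round((proj(d,q)-[220,100]+.5)*4).astype(np.int32)],True,(0,255,0),1)
cv2.imwrite('pics/w17.png',big)
E
```

```text
t 39.25 pos [645.2 246.2 185.4] yaw 25.88 tilt [ 0.   -0.03] open 14.8 F [-0.3  0.4 -1. ] j6 80.0
 local shift units [ 0.02 -0.06  3.11] rows>= 4.0 tool wz units -0.02
 shift after turn [ 0.02 -0.05  3.11]
```

View pics/w17.png

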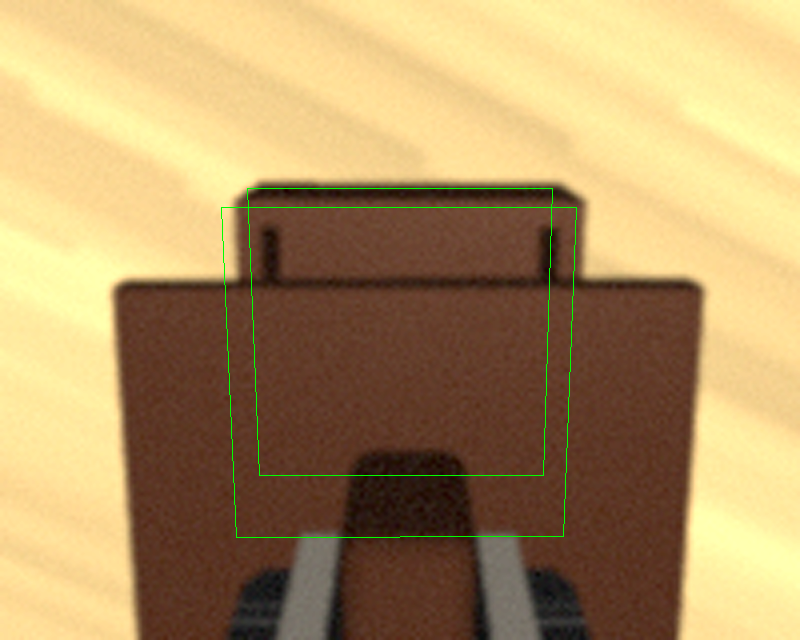

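>>> {"name": "send_rows", "arguments": {"increments": [0.03,0.0,0.4,0,0,0,0,0,0.8,0,0,0,0,0,0.8,0,0,0,0,0,0.5,0,0,0,0,0,0.3,0,0,0,0,0,0.2,0,0,0,0,0,0.1,0,0,0,0,0,0,0,0,0,0,0,0,0,0,0]}}

```text
time_s: 40.2
position: [646.3, 248.4, 93.6]
tcp_rot: [[0.899, 0.438, 0.002], [0.438, -0.899, 0.001], [0.002, 0.0, -1.0]]
contact_force: [0.9, 0.2, -1.1]
opening: 15.1
```

```bash
python3 go.py 646.3 246.3 85.6 26;  python3 - <<'E'
from fit import *
d=env.get_image('scene'); im=d['pixels'][170:290,320:480,::-1].copy()
cv2.imwrite('pics/s18.png',cv2.resize(im,None,fx=4,fy=4))
d=env.get_image('wrist'); cv2.imwrite('pics/w18.png',d['pixels'][100:,:,::-1])
E
```

```text
t 40.2 pos [646.3 248.4  93.6] yaw 26.0 tilt [0.12 0.04] open 15.1 F [ 0.9  0.2 -1.1] j6 80.0
 local shift units [-0.03  0.06  0.27] rows>= 1.0 tool wz units -0.0
 shift after turn [-0.03  0.06  0.27]
```

View pics/s18.png

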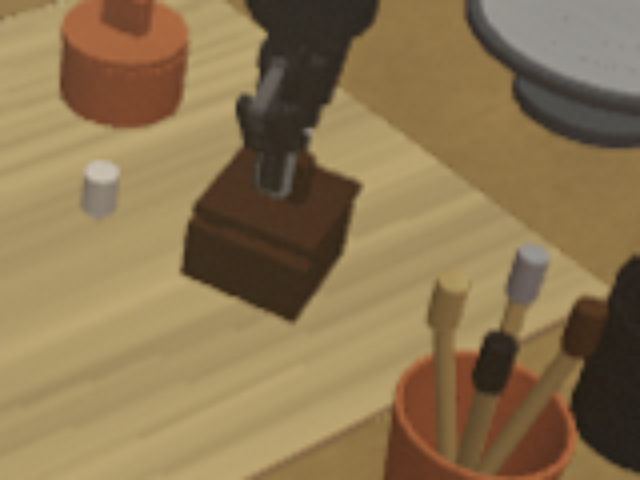

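View pics/w18.png

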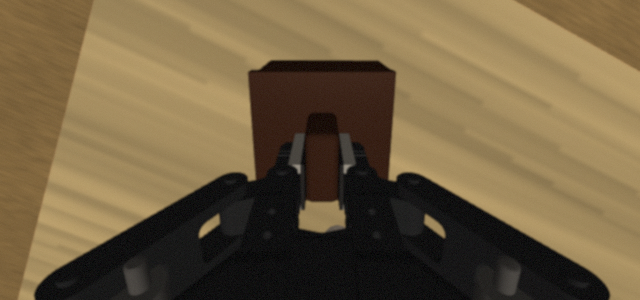

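Slight offset right in the scene view (lid ~2–3 mm toward +y); correct and lower.

>>> {"name": "send_rows", "arguments": {"increments": [0,0.06,0.09,0,0,0,0,0,0.08,0,0,0,0,0,0.06,0,0,0,0,0,0,0,0,0,0,0,0,0,0,0]}}

```text
time_s: 40.8
position: [646.6, 246.6, 85.6]
tcp_rot: [[0.899, 0.438, 0.0], [0.438, -0.899, 0.0], [0.0, 0.0, -1.0]]
contact_force: [-0.1, -0.8, -0.0]
opening: 14.5
```

```bash
python3 go.py 646.3 246.3 85.6 26
```

```text
t 40.8 pos [646.6 246.6  85.6] yaw 25.99 tilt [0.02 0.  ] open 14.5 F [-0.1 -0.8 -0. ] j6 80.0
 local shift units [-0.01  0.    0.  ] rows>= 1.0 tool wz units -0.0
 shift after turn [-0.01  0.    0.  ]
```

>>> {"name": "send_rows", "arguments": {"increments": [0,0,0.02,0,0,0,0,0,0,0,0,0,0,0,0,0,0,0]}}

```text
time_s: 41.1
position: [646.7, 246.6, 85.6]
tcp_rot: [[0.899, 0.438, 0.001], [0.438, -0.899, 0.0], [0.001, 0.0, -1.0]]
contact_force: [-1.4, -1.1, 3.9]
opening: 15.1
```

>>> {"name": "send_rows", "arguments": {"increments": [0,0,0,0,0,0,0,0,0,0,0,0,0,0,0,0,0,0,0,0,0,0,0,0,0,0,0,0,0,0,0,0,0,0,0,0], "hand": 55}}

```text
time_s: 41.7
position: [646.5, 246.6, 84.7]
tcp_rot: [[0.899, 0.438, -0.0], [0.438, -0.899, 0.0], [0.0, -0.0, -1.0]]
contact_force: [0.1, -0.1, -0.3]
opening: 46.9
```

>>> {"name": "send_rows", "arguments": {"increments": [0,0,-0.3,0,0,0,0,0,-0.9,0,0,0,0,0,-0.9,0,0,0,0,0,-0.9,0,0,0,0,0,-0.9,0,0,0,0,0,-0.5,0,0,0,0,0,0,0,0,0,0,0,0,0,0,0]}}

```text
time_s: 42.5
position: [646.3, 246.6, 216.2]
tcp_rot: [[0.899, 0.438, -0.001], [0.438, -0.899, -0.0], [-0.001, -0.0, -1.0]]
contact_force: [0.3, 0.2, -0.3]
opening: 46.8
```

```bash
python3 - <<'E'
from fit import *
d={n:env.get_image(n) for n in ['scene','wrist']}
cv2.imwrite('pics/s19.png',cv2.resize(d['scene']['pixels'][140:345,90:430,::-1],None,fx=2.3,fy=2.3,interpolation=cv2.INTER_CUBIC))
cv2.imwrite('pics/w19.png',d['wrist']['pixels'][:,:,::-1])
E
```

```text
(no output)
```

View pics/s19.png

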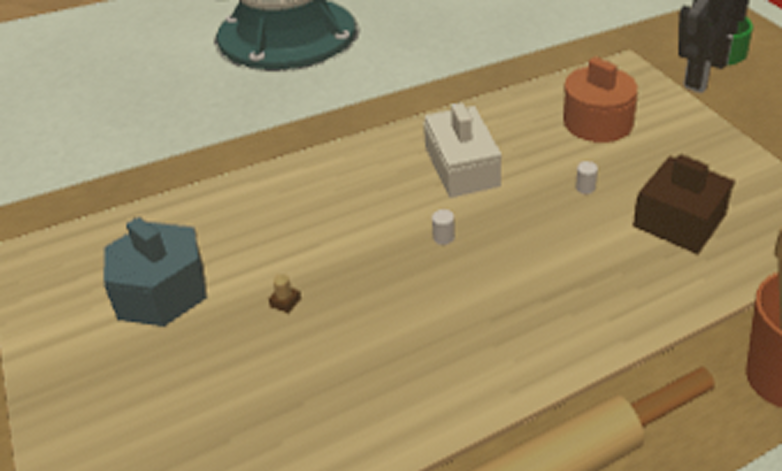

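View pics/w19.png

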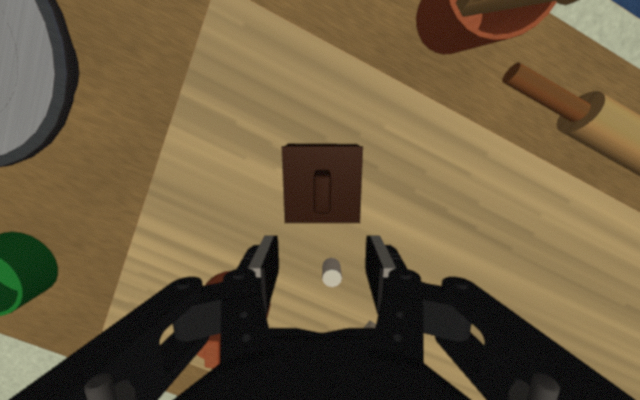

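```bash
python3 - <<'E'
from fit import *
d=env.get_image('scene'); W=cloud(d)
for s,x,y,a in (('round',441,276.5,20),('oblong',435.7,77.6,-10.9),('hex',469.4,-282.4,21),('square',646.5,246.6,26)):
    c,n=np.cos(np.radians(a)),np.sin(np.radians(a)); q=(W[...,:2]-[x,y])@np.array([[c,-n],[n,c]])
    m=(abs(q[...,0])<34)&(abs(q[...,1])<27)&~((abs(q[...,0])<30)&(abs(q[...,1])<13))&(W[...,2]>ZB+HT[s]-5)&(W[...,2]<ZB+HT[s]+20)
    P=W[m]; k=np.linalg.lstsq(np.c_[P[:,:2]-[x,y],np.ones(len(P))],P[:,2],rcond=None)[0]
    print(s,m.sum(),'plate top z',k[2].round(1),'expected(board 14.8)',14.8+HT[s]+8,'tilt deg',np.degrees(np.arctan(k[:2])).round(1))
    for z in (ZB,):
        print('   lid fit',[np.round(v,2) for v in fit([d],'box',s,x,y,np.radians([a]),zb=z)][:3])
E
```

```text
round 92 plate top z 73.8 expected(board 14.8) 72.8 tilt deg [-0.7  0.7]
   lid fit [np.float64(434.28), np.float64(284.4), np.float64(0.49)]
oblong 144 plate top z 63.1 expected(board 14.8) 62.8 tilt deg [0.2 0.3]
   lid fit [np.float64(426.82), np.float64(84.58), np.float64(-0.2)]
hex 252 plate top z 70.1 expected(board 14.8) 70.8 tilt deg [-0.3  0.1]
   lid fit [np.float64(465.38), np.float64(-282.13), np.float64(0.42)]
square 163 plate top z 67.4 expected(board 14.8) 66.8 tilt deg [-0.1  0.5]
   lid fit [np.float64(643.39), np.float64(252.38), np.float64(0.46)]
```

Plate heights agree to about 1 mm with tilts under 1°. The box-only fit printed above is not valid now, because the lid and handle are in its silhouette. Handing in.

```bash
python3 -c "
from rig import env
print(env.sign_off())"
```

```text
the job is handed in; nothing more can be done
None
```

All four lids are on their own boxes, and I handed the job in at about 43 s of the 120 s allowed. I gripped each lid by its tab, lowered it to the rim until I saw or felt contact, released it and raised the arm clear.

**What the last checks showed**
- **Pictures:** in the final scene image all four boxes are closed with edges in line. The two props are upright and look to be where they started, and the gripper touches nothing.
- **Heights and tilt:** each lid's plate is within about 1 mm of its expected height and tilted by less than 1°.

**What failed or disagreed**
- **Camera heights:** the two fixed cameras put the board at 11.9 and 14.8 mm. I set the placing heights from where each lid was picked up, so this did not matter.
- **Hex box turn:** the first estimates of its turn ranged from about 20° to 26°. I set it to 21° from the wrist picture.
- **Final outline fit:** this check gave offsets of up to about 11 mm. I discounted it because it models an open box and the lids and handles were now in view. So the final sideways alignment rests on the pictures and the arm's release positions, not on a separate measurement.

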